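# Pull the service fuse carrier of a battery disconnect unit

### The job

Make the battery disconnect unit safe: slide its red lock fully clear of the orange fuse carrier, then press the carrier in against its spring, twist it anticlockwise to release the bayonet, and draw it straight out of its port. Set the carrier down gently in the yellow tray, standing upright on its fuse end, let go, and leave the other things on the bench and in the tray undisturbed.

Things in the scene. Friction and masses are not known exactly. Their poses are not given: they have to be found in the camera images.
- unit: Fixed grey battery disconnect unit, 270 mm deep (x), 230 wide (y), 137 high. Origin on the bench, 150 mm behind its front edge, mid width; x horizontal from the sloped service face to the back, z up; it turns about z only; the face looks to the robot's right. It rises at 35 degrees from the 30 mm high front edge: its outward normal is (-0.574, 0, 0.819), up-slope is (0.819, 0, 0.574) in unit axes.
- port (a point): Centre of the carrier's round port on the sloped face, at (-50, 0, 100) mm from the unit's origin (this point's own axes are the unit's, not tilted). PORT FRAME, used below: origin here, x up-slope, y the unit's y, z along the outward normal. A black collar 76 mm across stands to z = 22 mm round the port; inside is a sprung contact under the carrier.
- lock (a joint): Red lock slide, m: 0 to 0.002 at the start (its tongue stands between two teeth on the rim of the carrier's cap, so the carrier cannot turn), 0.018 at its stop. Grows as the slide moves straight down the slope (port -x), away from the carrier; clear of the teeth from 0.014. Friction about 5 N; it stays where it is left.
- lock_tab (a point): In the upright red tab of the lock: port frame (-93, 0, 34) mm when the joint is 0, moving with it. The tab is 10 mm thick along the slope, 26 mm wide (y), from z = 11 to 43 mm. Between tab and tongue 32 mm are free along the slope, above the slide's plate (z = 11 mm); the tongue reaches z = 43 mm. Side rails are 10 mm high.
- carrier: Loose fuse carrier, about 0.3 kg, 103 mm tall. Origin: centre of its flat steel foot, 40 mm across; own z runs up its axis. Fuse and sleeve 40 mm in diameter up to z = 67 mm, orange cap 80 mm across at z = 67 to 75, orange wing grip at z = 75 to 103, 14 mm thick (own x), 66 long (own y). At the start own z is port z, own x is up-slope (wing level across the slope), origin at port z = -34 mm.
- cap (a point): On the carrier's axis at the top of its cap, 75 mm above the foot. Bayonet release: press in (port -z) 7.5 to 10 mm against the spring, 8 to 10 N (bottoms at 11 mm); keep pressing and turn anticlockwise seen from outside (positive about port z). Unpressed, it is blocked after a few degrees. From 66 degrees its lugs stand in slots and it can be drawn out along port z; best 72, firm stop about 75.
- grip (a point): On the carrier's axis in the wing grip, 10 mm below the wing's top, 93 mm above the foot (port frame z = 59 mm when locked). The carrier has about 2 mm of sideways play in the port and is free of the collar after 60 mm of outward travel. Two bayonet lugs at 44 to 51 mm above the foot reach 30 mm out along own +y and -y; two rim teeth at own -x reach 52 mm out.
- tray: Fixed yellow open tray, 200 (x) by 150 (y) by 40 mm high, walls and floor 4 mm thick. Origin: centre of its underside. It stands left or right of the unit. Free room for the carrier: tray x from -55 to +20 mm, y within 30 mm of the middle.
- link: Orange and copper busbar link, 24 x 104 x 12 mm, 0.12 kg, lying along the tray's y at tray x = about +72 mm. Origin: centre of its underside. Bystander.
- bolt_bin: Fixed blue bin with three compartments of bolts, 200 x 150 x 40 mm, on the other side of the unit from the tray. Origin: centre of its underside. Not used.
- socket: Loose steel hex socket, 26 mm across, 30 mm tall, standing on the unit's flat top. Origin: centre of its underside. Bystander.
- screwdriver: Loose orange-handled screwdriver, 200 mm, lying on the bench near the robot, left. Bystander.
- wrench: Loose steel wrench, 170 mm, lying on the bench near the robot, right. Bystander.
- meter: Loose red and black multimeter, 180 x 85 x 38 mm, lying at the right of the bench. Origin: centre of its underside. Bystander.
- tape: Loose roll of orange tape, 100 mm across, 19 mm high, behind on the left. Origin: centre of its underside. Bystander.
- spare_fuse: Loose spare fuse, white ceramic with steel ends, 39 mm across, 70 mm tall, standing on the bench behind on the right. Origin: centre of its underside. Bystander.
There are look-alikes about, which are no part of the job. Of the things that look like the tray, the larger one is meant.

How it is judged:
By the outcome, as a careful person would: the job done as asked, in the order asked, and still so for the second after the job is handed in, with the robot touching nothing.
It also fails if it takes over 59 s, if anything falls off the work surface, if the arm or the gripper's body presses on something with over 40 N, if the wrist force passes 120 N, or if a joint passes its speed limit or range.

### The arm

A 6-joint arm with a two-finger parallel gripper is mounted at the origin on the work surface. World frame = base frame: x ahead of the robot, y to its left, z up, the work surface at z = 0. Lengths are in m, angles in rad, forces in N, time in s.
With the tool pointing down it reaches from about 0.25 to 0.725 m from the base axis. Payload 4 kg.
Tool frame: the origin (TCP) lies at the very end of the fingers, on their centre line; the grasp point (between the pads) lies 19 mm behind it; z points along the fingers, y is the line along which they close (so a half turn about z gives the same grasp; the last joint's range is limited). The gripper opens to 85 mm and grips with 20 to 120 N. Pads are 22 mm wide; open, the fingers measure 114 mm over their backs; the gripper's body (76 mm by 85 mm) begins 54 mm behind the grasp point. The pads swing forward as they close: fully open they stand 13 mm farther back than shut.
Start: joints at [-1.349, 0.241, 0.005, 1.335, 0, 1.571], TCP at [0.11, -0.488, 0.199] pointing down, gripper open.
Joint ranges: [-2.72, 2.72], [-1.05, 1.87], [-1.09, 1.28], [-1.99, 2.15], [-1.42, 1.44], [-3.14, 3.14]. Speed limits (rad/s): [2.79, 2.79, 3.14, 3.14, 3.14, 3.14].

### API

Orientations are given as [roll, pitch, yaw] about the fixed x, y, z axes, in that order (R = Rz(yaw) Ry(pitch) Rx(roll)).
In Python, from station import ctrl, viewer, order, look_for, masks_of, mark_of gives the robot as it stands. The module is installed in compiled form; this text tells all that it offers.
- The arm moves only by the shell command python3 -m crank 'ROWS' [FORCE]. ROWS is JSON, a list of rows, each an object of numbers: "tx", "ty", "tz": the shift along the tool's x, y, z in m; "turn": the turn about the tool's z in degrees; "fingers": the opening, from 0 (shut) to 1 (fully open). A call has 1 to 20 rows; each row shifts and turns the commanded pose from where the row before left it, along the tool's axes as they then stand; what a row does not reach is not made up. A row lasts 1/8 s, in which the tool goes at most 62.5 mm and 10.7 degrees, less where a joint would pass 70% of its speed; a pose out of reach is approached as far as the arm can. A call with a gripper value outside its range is refused whole. The fingers move at their own pace and stop on an object; FORCE is the grip in N (left out, the last holds). Time passes only in rows, so rows that do not move let the fingers close. It gives the time, the measured TCP pose, the force, the opening and the grip force at its end, in the units of the state.
- ctrl.get_obs(): the state, without advancing time (a new reading comes with each control period).
- viewer.read_camera(name): name is "scene" or "top" or "wrist"; returns a dict with "pixels" (384x512x3 uint8, red, green, blue), "z_map" (384x512 float32, m along the optical axis (not along the pixel's ray), 0 where there is no reading), "fx", "fy", "cx", "cy" (pixels), "dist_coeffs" ([k1, k2, p1, p2, k3] as OpenCV has them; the pictures are not rectified), "eye" and "rotation" of the camera in the world; the wrist camera has in their place "T_tool_cam" (4x4, takes a point from camera to tool coordinates, whose origin is the TCP and whose axes are the flange's). Camera axes: x right, y down, z forward; pixel columns grow to the right and rows downward; lengths in m; the calibration is good to about 2 mm. A picture is of the moment at which its call begins: read the wrist's pose just before it.
- order.hand_in(): hands the job in; it is judged then, once.
Trained networks look in the newest picture that a camera, given by its name, has taken for a name from the list of things; names that differ only in an ending like _2 or _b are one class to them, and where a whole thing is asked for, a point or a joint stands for the part that bears it (a point fixed in the world has none). Each returns a list of dicts, best first, with "confidence" (0 to 1); they miss things now and then, are a little off and sometimes report something else, mostly with a low value. They report only what shows in the picture. A call takes as long as a camera call. They do not tell look-alikes from the thing itself.
- look_for(camera, target): "at" ([x, y, z] in m, in world coordinates, good to about 4 mm: the middle of the surface that is visible of it).
- masks_of(camera, target): "mask" (384x512 bool, what is visible of it).
- mark_of(camera, target): "at" ([x, y, z] in m, in world coordinates, good to about 4 mm: a listed point, or the origin of a listed thing).
The state is a dict: "t": time; "q": joint angles; "joint_velocities": joint speeds; "effort": joint torques, N m; "position": TCP position; "tcp_rot": TCP orientation; "contact_force": force on the tool from outside, world axes, zero at the start; "moment": the same for the moment, N m; "grip_width": opening from 0.0 (shut) to 1.0 (fully open); "grip_force": force on a finger pad.
Only numpy, scipy, OpenCV 4.12 (cv2) and the standard library are available. Lean on these libraries where they do the work, as an engineer would, in place of code of your own. Each camera call takes 0.05 s, during which the arm holds its last target. There are 200 camera calls.

## Working session

There is one attempt and no reset: what is moved stays moved. The work goes in short steps, Python scripts to look and compute and a shell command to move; the robot and the scene stay as the last step left them, time stands still between calls to the robot, and variables do not carry over. Pictures are saved under pics/ and viewed, at most 10 in all, crops included, and the job is handed in when it is done.

```bash
mkdir -p pics; ls
cat > h.py <<'E'
import numpy as np, cv2
from station import ctrl, viewer, order, look_for, masks_of, mark_of
from scipy.spatial.transform import Rotation as R
def Rt(o=None):
    o=o or ctrl.get_obs(); return R.from_euler('xyz',o['tcp_rot']).as_matrix(), np.array(o['position'])
def save(c,n,crop=None,s=1):
    im=c['pixels'][:,:,::-1]
    if crop: im=im[crop[1]:crop[3],crop[0]:crop[2]]
    cv2.imwrite('pics/'+n,cv2.resize(im,None,fx=s,fy=s))
def cam(name):
    o=ctrl.get_obs(); c=viewer.read_camera(name)
    if name=='wrist':
        r,p=Rt(o); T=np.array(c['T_tool_cam']); c['rotation']=r@T[:3,:3]; c['eye']=r@T[:3,3]+p
    return c
def K(c): return np.array([[c['fx'],0,c['cx']],[0,c['fy'],c['cy']],[0,0,1.]])
def cloud(c,mask):
    v,u=np.nonzero(mask&(c['z_map']>0)); z=c['z_map'][v,u]
    n=cv2.undistortPoints(np.stack([u,v],1).astype(float)[:,None],K(c),np.array(c['dist_coeffs']))[:,0]
    return (np.c_[n,np.ones(len(n))]*z[:,None])@np.array(c['rotation']).T+np.array(c['eye'])
def proj(c,P):
    Rm=np.array(c['rotation']).T; t=-Rm@np.array(c['eye'])
    return cv2.projectPoints(np.atleast_2d(P).astype(float),cv2.Rodrigues(Rm)[0],t,K(c),np.array(c['dist_coeffs']))[0][:,0]
E
python3 - <<'E'
from h import *
np.set_printoptions(precision=4,suppress=True)
o=ctrl.get_obs(); print(o)
for n in('top','scene'):
    c=cam(n); save(c,n+'0.png')
    print(n,np.array(c['eye']))
    for t in ['unit','port','lock_tab','carrier','cap','grip','tray','bolt_bin','link']:
        for d in mark_of(n,t)[:3]: print(n,t,np.array(d['at']),round(d['confidence'],2),proj(c,d['at'])[0].round())
E
```

```text
pics
{'t': 0.0, 'q': array([-1.349 ,  0.2414,  0.0037,  1.3352, -0.    ,  1.5708]), 'joint_velocities': array([ 0.0012, -0.0004, -0.0012,  0.002 , -0.0005, -0.0023]), 'effort': array([ -0.0001, -37.2324,  25.2404,   0.0169,   0.0001,   0.    ]), 'position': array([ 0.1098, -0.4871,  0.1984]), 'tcp_rot': array([-3.1395,  0.    ,  0.2218]), 'contact_force': array([-0.5715,  0.212 ,  0.5593]), 'moment': array([0.0204, 0.0182, 0.0163]), 'grip_force': 0.0, 'grip_width': 1.0022944654878558}
top [ 0.2848 -0.0723  1.2698]Traceback (most recent call last):
  File "<stdin>", line 8, in <module>
  File "h.py", line 22, in proj
    return cv2.projectPoints(np.atleast_2d(P).astype(float),cv2.Rodrigues(Rm)[0],t,K(c),np.array(c['dist_coeffs']))[0][:,0]
           ~~~~~~~~~~~~~~~~~^^^^^^^^^^^^^^^^^^^^^^^^^^^^^^^^^^^^^^^^^^^^^^^^^^^^^^^^^^^^^^^^^^^^^^^^^^^^^^^^^^^^^^^
cv2.error: OpenCV(4.12.0) /io/opencv/modules/calib3d/src/calibration_base.cpp:582: error: (-5:Bad argument) tvec must be 1x3 or 3x1 floating-point array in function 'projectPoints'
```

```bash
sed -i "s/t=-Rm@np.array(c\['eye'\])/t=(-Rm@np.array(c['eye'])).reshape(3,1)/" h.py
python3 - <<'E'
from h import *
np.set_printoptions(precision=4,suppress=True)
for n in('top','scene'):
    c=cam(n); save(c,n+'0.png')
    print(n,np.array(c['eye']),np.array(c['rotation']).shape)
    for t in ['unit','port','lock_tab','carrier','cap','grip','tray','bolt_bin','link']:
        for d in mark_of(n,t)[:3]: print(n,t,np.array(d['at']),round(d['confidence'],2),proj(c,d['at'])[0].round())
E
```

```text
top [ 0.2848 -0.0723  1.2698] (3,)Traceback (most recent call last):
  File "<stdin>", line 7, in <module>
  File "h.py", line 21, in proj
    Rm=np.array(c['rotation']).T; t=(-Rm@np.array(c['eye'])).reshape(3,1)
                                    ~~~~~~~~~~~~~~~~~~~~~~~~~~~~~~~~^^^^^
ValueError: cannot reshape array of size 1 into shape (3,1)
```

View pics/top0.png

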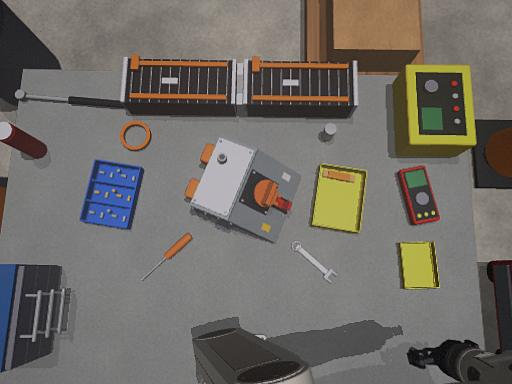

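The top view shows the unit at about (240,190), with the orange carrier at (265,193) and the red lock at (285,204). The large yellow tray is at (340,198) with the link inside it. A smaller look-alike tray is at (418,265), and the bolt bin is at (112,195).

```bash
python3 - <<'E'
s=open('h.py').read()
s=s.replace("    return c\ndef K","    else: c['rotation']=R.from_euler('xyz',c['rotation']).as_matrix()\n    return c\ndef K")
open('h.py','w').write(s)
E
python3 - <<'E'
from h import *
np.set_printoptions(precision=4,suppress=True)
for n in('top','scene'):
    c=cam(n); save(c,n+'0.png')
    print(n,np.array(c['eye']))
    for t in ['unit','port','lock_tab','carrier','cap','grip','tray','bolt_bin','link']:
        for d in mark_of(n,t)[:3]: print(n,t,np.array(d['at']),round(d['confidence'],2),proj(c,d['at'])[0].round())
    if n=='top': save(c,'crop.png',(180,120,390,250),3.5)
    m=masks_of(n,'unit')[0]['mask']; P=cloud(c,m); P=P[(P[:,2]>.132)&(P[:,2]<.142)]
    print('top rect',cv2.minAreaRect(P[:,:2].astype(np.float32)),len(P))
    m=masks_of(n,'tray'); 
    for k in m[:2]:
        P=cloud(c,k['mask']); print('tray rect',k['confidence'],cv2.minAreaRect(P[:,:2].astype(np.float32)))
E
```

```text
top [ 0.2848 -0.0723  1.2698]
top unit [ 0.5146  0.3951 -0.0012] 0.75 [116. 195.]
top unit [ 0.5261 -0.0219  0.0001] 0.6 [245. 194.]
top port [ 0.5134 -0.069   0.1011] 0.64 [259. 192.]
top lock_tab [ 0.4773 -0.1549  0.0748] 0.68 [287. 206.]
top carrier [ 0.5132 -0.0448  0.0706] 0.8 [251. 194.]
top carrier [ 0.5296 -0.569   0.0003] 0.44 [414. 196.]
top cap [ 0.5019 -0.0883  0.134 ] 0.72 [266. 194.]
top grip [ 0.5031 -0.097   0.1488] 0.62 [269. 192.]
top tray [ 0.3102 -0.5592  0.0047] 0.94 [416. 265.]
top tray [ 0.5142 -0.3166 -0.0059] 0.65 [335. 199.]
top tray [0.603  0.0402 0.1335] 0.5 [223. 159.]
top bolt_bin [ 0.5166  0.3987 -0.0005] 0.67 [114. 194.]
top link [ 0.5906 -0.3243  0.0027] 0.74 [338. 176.]
top rect ((0.5407794713973999, 0.008031688630580902), (0.1820974051952362, 0.23198798298835754), 69.21414947509766) 3123
tray rect 0.95 ((0.31008535623550415, -0.5613151788711548), (0.13800591230392456, 0.1070188507437706), 1.6768008470535278)
tray rect 0.58 ((0.5184752941131592, -0.3272499740123749), (0.16735976934432983, 0.22089213132858276), 80.9749526977539)
scene [ 1.4259 -0.7755
[... 274 characters left out ...]
 [257. 195.]
scene cap [ 0.5021 -0.0899  0.1362] 0.84 [246. 182.]
scene grip [ 0.5058 -0.0957  0.1477] 0.75 [246. 180.]
scene tray [ 0.31   -0.5618  0.0025] 0.93 [109. 230.]
scene tray [ 0.511  -0.3242  0.0004] 0.69 [195. 235.]
scene bolt_bin [0.5145 0.4015 0.0017] 0.69 [333. 176.]
scene link [ 0.59   -0.3258  0.0041] 0.62 [206. 246.]
top rect ((0.540756344795227, 0.003804609179496765), (0.18748317658901215, 0.23597106337547302), 69.08543395996094) 940
tray rect 0.59 ((0.4855639636516571, -0.3053877353668213), (0.1725786030292511, 0.27041155099868774), 81.56585693359375)
tray rect 0.57 ((0.2925757169723511, -0.5545092821121216), (0.18729372322559357, 0.12152383476495743), 2.4120047092437744)
```

View pics/crop.png

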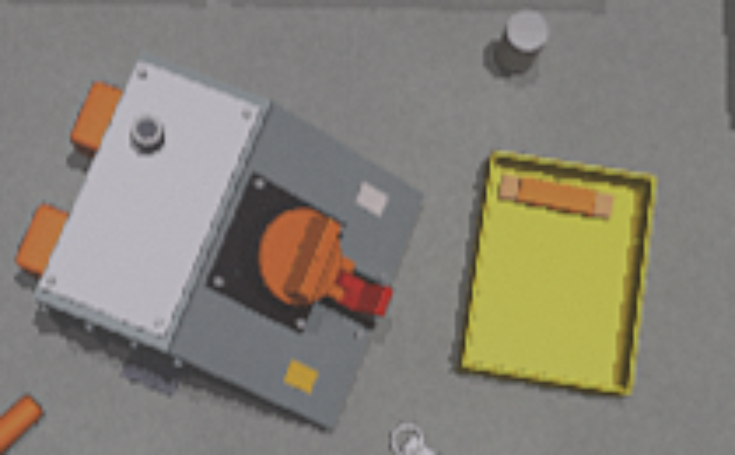

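Candidates in the top view: the orange carrier cap at (265,193), against the orange terminals at (205,150) and (193,187) and the tape at (136,135). The red lock is at (287,206). The trays are the large one at (340,198) and the small one at (418,265); I choose the large one because it holds the link. The crop confirms the wing, the lock tongue and the tab.

The moves have no tilt axis, so I'll check what the arm does at its reach limit while I measure the unit's yaw.

```bash
python3 - <<'E'
from h import *
np.set_printoptions(precision=4,suppress=True)
print(ctrl.get_obs()['t'])
C=[cam('top'),cam('scene')]
for n,c in zip(('top','scene'),C):
    ms=[m['mask'] for m in masks_of(n,'unit')]
    m=max(ms,key=lambda k:len((P:=cloud(c,k))[(abs(P[:,1])<.2)&(abs(P[:,0]-.52)<.2)]))
    P=cloud(c,m); P=P[(abs(P[:,1])<.2)&(abs(P[:,0]-.52)<.2)&(P[:,2]>.035)&(P[:,2]<.13)]
    best=None; rng=np.random.default_rng(0)
    for _ in range(800):
        a=P[rng.choice(len(P),3,False)]; nn=np.cross(a[1]-a[0],a[2]-a[0]); L=np.linalg.norm(nn)
        if L<1e-6: continue
        nn/=L; nn*=np.sign(nn[2]) or 1
        k=abs((P-a[0])@nn)<.002
        if best is None or k.sum()>best.sum(): best=k
    Q=P[best]; nn=np.linalg.svd(Q-Q.mean(0))[2][2]; nn*=np.sign(nn[2]); print(n,best.sum(),len(P),nn,'yaw',np.degrees(np.arctan2(-nn[1],-nn[0])),Q.mean(0), 'plane z at port', Q.mean(0)[2]-(nn[:2]@(np.array([.5138,-.067])-Q.mean(0)[:2]))/nn[2])
E
python3 -m crank '[{"tx":0.044,"ty":-0.0228,"tz":-0.0225},{"tx":0.044,"ty":-0.0228,"tz":-0.0225},{"tx":0.044,"ty":-0.0228,"tz":-0.0225},{"tx":0.044,"ty":-0.0228,"tz":-0.0225},{"tx":0.044,"ty":-0.0228,"tz":-0.0225},{"tx":0.044,"ty":-0.0228,"tz":-0.0225},{"tx":0.044,"ty":-0.0228,"tz":-0.0225},{"tx":0.044,"ty":-0.0228,"tz":-0.0225},{"tx":0.044,"ty":-0.0228,"tz":-0.0225}]'
```

```text
1.4
top 1594 3359 [-0.2108 -0.5419  0.8136] yaw 68.7404800051961 [ 0.4947 -0.0905  0.0808] plane z at port 0.10138402728168514
scene 675 2364 [ 0.934  -0.3571  0.0113] yaw 159.07497087058985 [ 0.6397 -0.0517  0.0779] plane z at port 10.033530266668787invalid input at $[0]: expected keys tx, ty, tz, turn, fingers
```

```bash
python3 -m crank '[{"tx":0.044,"ty":-0.0228,"tz":-0.0225,"turn":0,"fingers":0},{"tx":0.044,"ty":-0.0228,"tz":-0.0225,"turn":0,"fingers":0},{"tx":0.044,"ty":-0.0228,"tz":-0.0225,"turn":0,"fingers":0},{"tx":0.044,"ty":-0.0228,"tz":-0.0225,"turn":0,"fingers":0},{"tx":0.044,"ty":-0.0228,"tz":-0.0225,"turn":0,"fingers":0},{"tx":0.044,"ty":-0.0228,"tz":-0.0225,"turn":0,"fingers":0},{"tx":0.044,"ty":-0.0228,"tz":-0.0225,"turn":0,"fingers":0},{"tx":0.044,"ty":-0.0228,"tz":-0.0225,"turn":0,"fingers":0},{"tx":0.044,"ty":-0.0228,"tz":-0.0225,"turn":0,"fingers":0}]'
```

```text
t: 2.72
position: [0.4522, -0.1993, 0.4027]
tcp_rot: [3.141, -0.001, 0.222]
contact_force: [0.7, -0.0, -0.9]
grip_width: -0.004
grip_force: 0.0
```

```bash
python3 -m crank '[{"tx":0,"ty":-0.06,"tz":0,"turn":0,"fingers":0},{"tx":0,"ty":-0.06,"tz":0,"turn":0,"fingers":0},{"tx":0,"ty":-0.06,"tz":0,"turn":0,"fingers":0},{"tx":0,"ty":-0.06,"tz":0,"turn":0,"fingers":0},{"tx":0,"ty":-0.06,"tz":0,"turn":0,"fingers":0},{"tx":0,"ty":-0.06,"tz":0,"turn":0,"fingers":0},{"tx":0,"ty":-0.06,"tz":0,"turn":0,"fingers":0},{"tx":0,"ty":-0.06,"tz":0,"turn":0,"fingers":0},{"tx":0,"ty":-0.06,"tz":0,"turn":0,"fingers":0},{"tx":0,"ty":-0.06,"tz":0,"turn":0,"fingers":0},{"tx":0,"ty":-0.06,"tz":0,"turn":0,"fingers":0},{"tx":0,"ty":-0.06,"tz":0,"turn":0,"fingers":0},{"tx":0.022,"ty":-0.033,"tz":0,"turn":0,"fingers":0},{"tx":0.022,"ty":-0.033,"tz":0,"turn":0,"fingers":0},{"tx":0.022,"ty":-0.033,"tz":0,"turn":0,"fingers":0},{"tx":0.022,"ty":-0.033,"tz":0,"turn":0,"fingers":0}]'; python3 -c "
from h import *
print(ctrl.get_obs()['q'])"
```

```text
t: 4.72
position: [0.3772, 0.3589, 0.4687]
tcp_rot: [-2.889, 0.004, 0.6]
contact_force: [0.1, 0.4, 0.2]
grip_width: -0.004
grip_force: 0.0
[0.59879722 0.36272759 0.85788037 2.07015981 0.25258101 3.14056192]
```

```bash
cat >> h.py <<'E'
def st():
    o=ctrl.get_obs(); r,p=Rt(o); z=r[:,2]; y=r[:,1]
    print('t',round(o['t'],2),'p',p.round(4),'q',np.round(o['q'],2),'lean %.1f @ %.1f'%(np.degrees(np.arccos(-z[2])),np.degrees(np.arctan2(z[1],z[0]))),'x',r[:,0].round(3),'y',y.round(3),'F',np.round(o['contact_force'],1),'w',round(o['grip_width'],3),'gf',round(o['grip_force'],1))
    return r,p
def rows(target,mx=.06):
    r,p=Rt(); d=r.T@(np.array(target)-p); n=int(np.ceil(np.linalg.norm(d)/mx)); print('rows',n,'each',(d/n).round(4),'total',d.round(4))
E
python3 -c "
from h import *
st(); rows([.4,-.4,.45])"
```

```text
t 4.72 p [0.3772 0.3589 0.4687] q [0.6  0.36 0.86 2.07 0.25 3.14] lean 14.5 @ 125.2 x [ 0.825  0.564 -0.004] y [ 0.546 -0.8   -0.25 ] F [0.1 0.4 0.2] w -0.004 gf 0.0
rows 13 each [-0.0315  0.048  -0.0108] total [-0.4094  0.6241 -0.1401]
```

```bash
python3 -m crank '[{"tx":-0.0315,"ty":0.048,"tz":-0.0108,"turn":0,"fingers":0},{"tx":-0.0315,"ty":0.048,"tz":-0.0108,"turn":0,"fingers":0},{"tx":-0.0315,"ty":0.048,"tz":-0.0108,"turn":0,"fingers":0},{"tx":-0.0315,"ty":0.048,"tz":-0.0108,"turn":0,"fingers":0},{"tx":-0.0315,"ty":0.048,"tz":-0.0108,"turn":0,"fingers":0},{"tx":-0.0315,"ty":0.048,"tz":-0.0108,"turn":0,"fingers":0},{"tx":-0.0315,"ty":0.048,"tz":-0.0108,"turn":0,"fingers":0},{"tx":-0.0315,"ty":0.048,"tz":-0.0108,"turn":0,"fingers":0},{"tx":-0.0315,"ty":0.048,"tz":-0.0108,"turn":0,"fingers":0},{"tx":-0.0315,"ty":0.048,"tz":-0.0108,"turn":0,"fingers":0},{"tx":-0.0315,"ty":0.048,"tz":-0.0108,"turn":0,"fingers":0},{"tx":-0.0315,"ty":0.048,"tz":-0.0108,"turn":0,"fingers":0},{"tx":-0.0315,"ty":0.048,"tz":-0.0108,"turn":0,"fingers":0},{"tx":0,"ty":0,"tz":0,"turn":10,"fingers":0},{"tx":0,"ty":0,"tz":0,"turn":10,"fingers":0},{"tx":0,"ty":0,"tz":0,"turn":10,"fingers":0},{"tx":0,"ty":0,"tz":0,"turn":10,"fingers":0},{"tx":0,"ty":0,"tz":0,"turn":10,"fingers":0},{"tx":0,"ty":0,"tz":0,"turn":10,"fingers":0},{"tx":0,"ty":0,"tz":0,"turn":10,"fingers":0}]' >/dev/null; python3 -c "
from h import *
st()"
```

```text
t 7.22 p [ 0.3808 -0.3823  0.3885] q [-0.82  0.56  0.95  2.15  0.05  2.95] lean 10.8 @ 118.2 x [ 0.799 -0.577 -0.17 ] y [-0.594 -0.8   -0.081] F [ 1.3  0.3 -0.2] w 0.002 gf 0.0
```

```bash
python3 -m crank '[{"tx":0,"ty":0,"tz":0,"turn":10,"fingers":0},{"tx":0,"ty":0,"tz":0,"turn":10,"fingers":0},{"tx":0,"ty":0,"tz":0,"turn":10,"fingers":0}]' >/dev/null; python3 -c "
from h import *
st()"
```

```text
t 7.6 p [ 0.311  -0.4308  0.3872] q [-1.    0.55  0.92  2.15  0.09  3.14] lean 12.4 @ 99.4 x [ 0.531 -0.824 -0.198] y [-0.847 -0.525 -0.084] F [ 0.3 -1.1  1. ] w -0.002 gf 0.0
```

```bash
python3 -c "
from h import *
rows([.45,-.2,.33])"
```

```text
rows 5 each [-0.021  -0.0468  0.02  ] total [-0.1051 -0.2341  0.1   ]
```

```bash
python3 -m crank '[{"tx":-0.021,"ty":-0.0468,"tz":0.02,"turn":0,"fingers":0},{"tx":-0.021,"ty":-0.0468,"tz":0.02,"turn":0,"fingers":0},{"tx":-0.021,"ty":-0.0468,"tz":0.02,"turn":0,"fingers":0},{"tx":-0.021,"ty":-0.0468,"tz":0.02,"turn":0,"fingers":0},{"tx":-0.021,"ty":-0.0468,"tz":0.02,"turn":0,"fingers":0}]' >/dev/null; python3 -c "
from h import *
st()
rows([.45,-.2,.33]);rows([.48,-.1,.33])"
```

```text
t 8.22 p [ 0.3463 -0.2612  0.3433] q [-0.81  0.26  0.35  1.87  0.22  3.14] lean 16.9 @ 85.7 x [ 0.674 -0.711 -0.2  ] y [-0.738 -0.641 -0.211] F [ 0.3 -0.1  0.4] w 0.002 gf 0.0
rows 3 each [ 0.0097 -0.0376  0.0109] total [ 0.0291 -0.1129  0.0327]
rows 4 each [-0.0055 -0.0498  0.0156] total [-0.0218 -0.1991  0.0623]
```

```bash
python3 -m crank '[{"tx":-0.005,"ty":-0.05,"tz":0.0156,"turn":0,"fingers":0},{"tx":-0.005,"ty":-0.05,"tz":0.0156,"turn":0,"fingers":0},{"tx":-0.005,"ty":-0.05,"tz":0.0156,"turn":0,"fingers":0},{"tx":-0.005,"ty":-0.05,"tz":0.0156,"turn":0,"fingers":0}]' >/dev/null; python3 -c "
from h import *
st()
rows([.45,-.0,.33]);rows([.48,0,.33])"
```

```text
t 8.72 p [ 0.4034 -0.1732  0.3402] q [-0.66  0.25  0.3   1.83  0.33  3.14] lean 22.2 @ 82.8 x [ 0.776 -0.597 -0.202] y [-0.629 -0.709 -0.319] F [ 0.1 -0.3  0.5] w 0.002 gf 0.0
rows 3 each [-0.0217 -0.0496  0.0255] total [-0.0652 -0.1489  0.0765]
rows 4 each [-0.0105 -0.0419  0.0195] total [-0.0419 -0.1678  0.0779]
```

```bash
python3 -m crank '[{"tx":0,"ty":-0.05,"tz":0.02,"turn":0,"fingers":0},{"tx":0,"ty":-0.05,"tz":0.02,"turn":0,"fingers":0},{"tx":0,"ty":-0.05,"tz":0.02,"turn":0,"fingers":0},{"tx":0,"ty":-0.05,"tz":0.02,"turn":0,"fingers":0},{"tx":0,"ty":-0.05,"tz":0.02,"turn":0,"fingers":0},{"tx":0,"ty":-0.05,"tz":0.02,"turn":0,"fingers":0}]' >/dev/null; python3 -c "
from h import *
st()"
```

```text
t 9.47 p [ 0.4912 -0.0381  0.3506] q [-0.41  0.32  0.38  1.83  0.5   3.14] lean 30.9 @ 87.1 x [ 0.898 -0.39  -0.205] y [-0.44  -0.765 -0.47 ] F [ 0.1 -1.1 -0.3] w 0.003 gf 0.0
```

```bash
python3 -c "
from h import *
r,p=Rt(); rows(p+[.22,-.096,0.03],.045)
c=cam('scene'); P=cloud(c,np.ones((384,512),bool)); k=(P[:,0]>.6)&(P[:,0]<.95)&(abs(P[:,1])<.35); print(np.percentile(P[k][:,2],[50,90,99,100]))"
```

```text
rows 6 each [ 0.0381 -0.0062 -0.0115] total [ 0.2288 -0.0374 -0.0692]
[0.01791291 0.10741077 0.13597959 0.17052575]
```

```bash
python3 -m crank '[{"tx":0.038,"ty":-0.006,"tz":-0.0115,"turn":0,"fingers":0},{"tx":0.038,"ty":-0.006,"tz":-0.0115,"turn":0,"fingers":0},{"tx":0.038,"ty":-0.006,"tz":-0.0115,"turn":0,"fingers":0},{"tx":0.038,"ty":-0.006,"tz":-0.0115,"turn":0,"fingers":0},{"tx":0.038,"ty":-0.006,"tz":-0.0115,"turn":0,"fingers":0},{"tx":0.038,"ty":-0.006,"tz":-0.0115,"turn":0,"fingers":0}]' >/dev/null; python3 -c "
from h import *
r,p=st()
rows(p+[.12,-.05,0.0],.04)"
```

```text
t 10.28 p [ 0.6745 -0.1216  0.3426] q [-0.42  0.86  1.28  2.15  0.52  3.14] lean 30.8 @ 81.2 x [ 0.901 -0.404 -0.156] y [-0.426 -0.762 -0.488] F [23.  -5.5 10.8] w 0.003 gf 0.0
rows 4 each [ 0.0321 -0.0033 -0.004 ] total [ 0.1284 -0.0131 -0.0159]
```

```bash
python3 -c "
from h import *
c=cam('scene'); save(c,'s1.png'); r,p=st()"
```

```text
t 10.32 p [ 0.6742 -0.1221  0.3384] q [-0.42  0.86  1.27  2.15  0.52  3.14] lean 30.9 @ 81.9 x [ 0.9   -0.404 -0.164] y [-0.43  -0.76  -0.487] F [-0.3 -0.  -3.7] w -0.003 gf 0.0
```

View pics/s1.png

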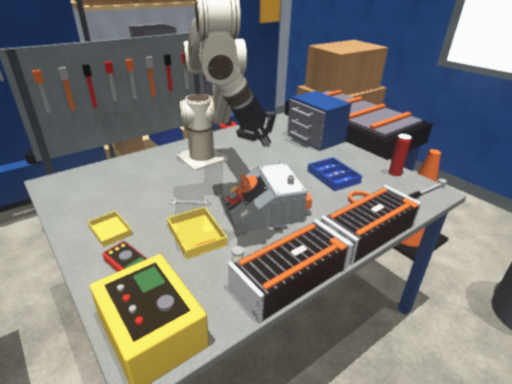

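```bash
python3 -c "
from h import *
rows([.64,-.25,.2],.055)"
```

```text
rows 4 each [0.0109 0.0448 0.0128] total [0.0436 0.1793 0.0512]
```

```bash
python3 -m crank '[{"tx":0.011,"ty":0.045,"tz":0.013,"turn":0,"fingers":0},{"tx":0.011,"ty":0.045,"tz":0.013,"turn":0,"fingers":0},{"tx":0.011,"ty":0.045,"tz":0.013,"turn":0,"fingers":0},{"tx":0.011,"ty":0.045,"tz":0.013,"turn":0,"fingers":0},{"tx":0.04,"ty":0,"tz":-0.006,"turn":0,"fingers":0},{"tx":0.04,"ty":0,"tz":-0.006,"turn":0,"fingers":0},{"tx":0.04,"ty":0,"tz":-0.006,"turn":0,"fingers":0}]' >/dev/null; python3 -c "
from h import *
r,p=st()"
```

```text
t 11.2 p [ 0.6372 -0.2656  0.2241] q [-0.63  1.03  1.28  2.15  0.5   2.88] lean 33.9 @ 84.7 x [ 0.904 -0.38  -0.198] y [-0.425 -0.74  -0.522] F [-0.6  0.4  1.3] w 0.001 gf 0.0
```

```bash
python3 -c "
from h import *
rows([.50,-.28,.15],.055)"
```

```text
rows 3 each [-0.0346  0.0359  0.0155] total [-0.1038  0.1076  0.0465]
```

```bash
python3 -m crank '[{"tx":-0.035,"ty":0.036,"tz":0.0155,"turn":0,"fingers":0},{"tx":-0.035,"ty":0.036,"tz":0.0155,"turn":0,"fingers":0},{"tx":-0.035,"ty":0.036,"tz":0.0155,"turn":0,"fingers":0}]' >/dev/null; python3 -c "
from h import *
r,p=st()"
python3 -m crank '[{"tx":0.04,"ty":0,"tz":-0.0095,"turn":0,"fingers":0},{"tx":0.04,"ty":0,"tz":-0.0095,"turn":0,"fingers":0},{"tx":0.04,"ty":0,"tz":-0.0095,"turn":0,"fingers":0}]' >/dev/null; python3 -c "
from h import *
r,p=st()"
python3 -m crank '[{"tx":0.04,"ty":0,"tz":-0.0095,"turn":0,"fingers":0},{"tx":0.04,"ty":0,"tz":-0.0095,"turn":0,"fingers":0}]' >/dev/null; python3 -c "
from h import *
r,p=st()"
```

```text
t 11.57 p [ 0.5137 -0.2786  0.1595] q [-0.75  0.74  0.54  1.76  0.46  2.75] lean 33.8 @ 84.7 x [ 0.905 -0.377 -0.196] y [-0.422 -0.742 -0.521] F [ 0.2 -1.5  0.4] w -0.003 gf 0.0
t 11.95 p [ 0.616  -0.3341  0.1579] q [-0.72  1.11  1.27  2.1   0.47  2.79] lean 33.6 @ 83.9 x [ 0.904 -0.383 -0.189] y [-0.423 -0.742 -0.521] F [ 0.5 -1.1  0.7] w 0.001 gf 0.0
t 12.2 p [ 0.6034 -0.3262  0.1746] q [-0.73  1.1   1.27  2.15  0.49  2.77] lean 35.8 @ 84.7 x [ 0.905 -0.372 -0.207] y [-0.422 -0.723 -0.547] F [ 1.1 -0.6  0.8] w 0.002 gf 0.0
```

```bash
python3 -c "
from h import *
rows([.33,-.13,.22],.06)"
```

```text
rows 6 each [-0.055  -0.0086  0.0104] total [-0.3297 -0.0513  0.0626]
```

```bash
python3 -m crank '[{"tx":-0.055,"ty":-0.0086,"tz":0.0104,"turn":0,"fingers":0},{"tx":-0.055,"ty":-0.0086,"tz":0.0104,"turn":0,"fingers":0},{"tx":-0.055,"ty":-0.0086,"tz":0.0104,"turn":0,"fingers":0},{"tx":-0.055,"ty":-0.0086,"tz":0.0104,"turn":0,"fingers":0},{"tx":-0.055,"ty":-0.0086,"tz":0.0104,"turn":0,"fingers":0},{"tx":-0.055,"ty":-0.0086,"tz":0.0104,"turn":0,"fingers":0}]' >/dev/null; python3 -c "
from h import *
r,p=st();rows([.25,-.11,.22],.03)"
```

```text
t 12.95 p [ 0.3572 -0.1506  0.2206] q [-0.79  0.32 -0.02  1.66  0.46  2.7 ] lean 35.6 @ 84.5 x [ 0.906 -0.372 -0.202] y [-0.42  -0.726 -0.545] F [-0.1 -1.4  0.2] w -0.001 gf 0.0
rows 4 each [-0.028   0.004   0.0045] total [-0.1121  0.0159  0.0179]
```

```bash
python3 -m crank '[{"tx":-0.04,"ty":-0.012,"tz":0.014,"turn":0,"fingers":0},{"tx":-0.04,"ty":-0.012,"tz":0.014,"turn":0,"fingers":0},{"tx":-0.04,"ty":-0.012,"tz":0.014,"turn":0,"fingers":0}]' >/dev/null; python3 -c "
from h import *
r,p=st();rows([.16,-.0,.22],.03)"
```

```text
t 13.32 p [ 0.2665 -0.0557  0.2303] q [-0.79  0.06 -0.32  1.62  0.46  2.7 ] lean 35.6 @ 84.5 x [ 0.906 -0.372 -0.202] y [-0.42  -0.725 -0.545] F [-0.2  0.4  0.1] w -0.004 gf 0.0
rows 5 each [-0.023   0.002   0.0069] total [-0.1151  0.0099  0.0347]
```

```bash
python3 -m crank '[{"tx":-0.03,"ty":-0.02,"tz":0.014,"turn":0,"fingers":0},{"tx":-0.03,"ty":-0.02,"tz":0.014,"turn":0,"fingers":0},{"tx":-0.03,"ty":-0.02,"tz":0.014,"turn":0,"fingers":0}]' >/dev/null; python3 -c "
from h import *
r,p=st();rows([.16,-.0,.22],.03)"
```

```text
t 13.7 p [0.2128 0.0456 0.2473] q [-0.66 -0.19 -0.5   1.63  0.52  2.84] lean 35.6 @ 84.4 x [ 0.906 -0.373 -0.202] y [-0.42  -0.725 -0.546] F [ 0.4 -0.1  0.5] w -0.001 gf 0.0
rows 3 each [-0.0085  0.0234 -0.0024] total [-0.0254  0.0702 -0.0072]
```

```bash
python3 -c "
from h import *
r,p=st();rows([.22,.0,.07],.06)"
```

```text
t 13.7 p [0.2128 0.0456 0.2473] q [-0.66 -0.19 -0.5   1.63  0.52  2.84] lean 35.6 @ 84.4 x [ 0.906 -0.373 -0.202] y [-0.42  -0.725 -0.546] F [ 0.4 -0.1  0.5] w -0.001 gf 0.0
rows 4 each [0.0148 0.0317 0.0295] total [0.0593 0.1269 0.1182]
```

```bash
python3 -m crank '[{"tx":0.015,"ty":0.032,"tz":0.0295,"turn":0,"fingers":0},{"tx":0.015,"ty":0.032,"tz":0.0295,"turn":0,"fingers":0},{"tx":0.015,"ty":0.032,"tz":0.0295,"turn":0,"fingers":0},{"tx":0.015,"ty":0.032,"tz":0.0295,"turn":0,"fingers":0}]' >/dev/null; python3 -c "
from h import *
r,p=st();rows([.16,.04,.07],.03)"
```

```text
t 14.2 p [ 0.2212 -0.0031  0.0678] q [-0.77  0.14 -0.74  1.11  0.47  2.72] lean 35.5 @ 84.3 x [ 0.906 -0.372 -0.201] y [-0.419 -0.726 -0.545] F [ 0.3 -0.6  0.1] w 0.001 gf 0.0
rows 3 each [-0.024  -0.0023  0.0065] total [-0.072  -0.0069  0.0196]
```

```bash
python3 -m crank '[{"tx":-0.03,"ty":-0.01,"tz":0.01,"turn":0,"fingers":0},{"tx":-0.03,"ty":-0.01,"tz":0.01,"turn":0,"fingers":0}]' >/dev/null; python3 -c "
from h import *
r,p=st()"
python3 -m crank '[{"tx":-0.03,"ty":-0.01,"tz":-0.007,"turn":0,"fingers":0}]' >/dev/null; python3 -c "
from h import *
r,p=st()"
```

```text
t 14.45 p [0.1749 0.047  0.0754] q [-0.76 -0.   -0.87  1.12  0.48  2.74] lean 35.8 @ 84.8 x [ 0.905 -0.372 -0.207] y [-0.422 -0.723 -0.546] F [ 0.1 -0.3  1. ] w -0.002 gf 0.0
t 14.57 p [0.1508 0.0619 0.093 ] q [-0.79 -0.1  -0.9   1.21  0.47  2.7 ] lean 35.7 @ 84.8 x [ 0.906 -0.371 -0.206] y [-0.421 -0.724 -0.546] F [-0.7  0.4 -0.3] w 0.001 gf 0.0
```

```bash
python3 -c "
from h import *
r,p=st();rows([.3,-.12,.25],.06)
for a,b in (([.3,-.12,.25],[-.1,-.36,.25]),):
    d=r.T@(np.array(b)-a); print(d, np.linalg.norm(d)/.06, d/8)"
```

```text
t 14.57 p [0.1508 0.0619 0.093 ] q [-0.79 -0.1  -0.9   1.21  0.47  2.7 ] lean 35.7 @ 84.8 x [ 0.906 -0.371 -0.206] y [-0.421 -0.724 -0.546] F [-0.7  0.4 -0.3] w 0.001 gf 0.0
rows 5 each [ 0.034  -0.0033 -0.0451] total [ 0.1702 -0.0167 -0.2253]
[-0.27331453  0.34213256 -0.16076218] 7.774602526460401 [-0.03416432  0.04276657 -0.02009527]
```

```bash
python3 -m crank '[{"tx":0.034,"ty":-0.003,"tz":-0.045,"turn":0,"fingers":0},{"tx":0.034,"ty":-0.003,"tz":-0.045,"turn":0,"fingers":0},{"tx":0.034,"ty":-0.003,"tz":-0.045,"turn":0,"fingers":0},{"tx":0.034,"ty":-0.003,"tz":-0.045,"turn":0,"fingers":0},{"tx":0.034,"ty":-0.003,"tz":-0.045,"turn":0,"fingers":0},{"tx":-0.034,"ty":0.043,"tz":-0.02,"turn":0,"fingers":0},{"tx":-0.034,"ty":0.043,"tz":-0.02,"turn":0,"fingers":0},{"tx":-0.034,"ty":0.043,"tz":-0.02,"turn":0,"fingers":0},{"tx":-0.034,"ty":0.043,"tz":-0.02,"turn":0,"fingers":0},{"tx":-0.034,"ty":0.043,"tz":-0.02,"turn":0,"fingers":0},{"tx":-0.034,"ty":0.043,"tz":-0.02,"turn":0,"fingers":0},{"tx":-0.034,"ty":0.043,"tz":-0.02,"turn":0,"fingers":0},{"tx":-0.034,"ty":0.043,"tz":-0.02,"turn":0,"fingers":0},{"tx":0,"ty":0,"tz":0,"turn":10,"fingers":0},{"tx":0,"ty":0,"tz":0,"turn":10,"fingers":0},{"tx":0,"ty":0,"tz":0,"turn":10,"fingers":0},{"tx":0,"ty":0,"tz":0,"turn":10,"fingers":0}]' >/dev/null; python3 -c "
from h import *
r,p=st()"
```

```text
t 16.7 p [-0.0995 -0.3636  0.2482] q [-1.78  0.51  0.32  2.   -0.07  2.54] lean 35.5 @ 84.8 x [ 0.416 -0.754 -0.508] y [-0.908 -0.312 -0.28 ] F [ 0.1 -0.3 -1.3] w -0.002 gf 0.0
```

```bash
python3 -m crank '[{"tx":0,"ty":0,"tz":0,"turn":10,"fingers":0},{"tx":0,"ty":0,"tz":0,"turn":10,"fingers":0},{"tx":0,"ty":0,"tz":0,"turn":10,"fingers":0},{"tx":0,"ty":0,"tz":0,"turn":4,"fingers":0}]' >/dev/null; python3 -c "
from h import *
r,p=st();rows(p+[.196,-.042,0],.05)"
```

```text
t 17.2 p [-0.0994 -0.3636  0.2482] q [-1.78  0.51  0.32  2.   -0.07  3.13] lean 35.5 @ 84.8 x [-0.16  -0.8   -0.578] y [-0.986  0.16   0.051] F [0.2 0.5 0.5] w 0.001 gf 0.0
rows 5 each [ 0.0005 -0.04   -0.0028] total [ 0.0023 -0.1999 -0.014 ]
```

```bash
python3 -m crank '[{"tx":0,"ty":-0.05,"tz":-0.004,"turn":0,"fingers":0},{"tx":0,"ty":-0.05,"tz":-0.004,"turn":0,"fingers":0},{"tx":0,"ty":-0.05,"tz":-0.004,"turn":0,"fingers":0}]' >/dev/null; python3 -c "
from h import *
r,p=st()"
```

```text
t 17.57 p [-0.0027 -0.3857  0.2555] q [-1.63  0.53  0.37  2.03  0.06  3.14] lean 35.6 @ 80.5 x [-0.049 -0.813 -0.58 ] y [-0.994  0.096 -0.05 ] F [-0.3  0.  -0.6] w 0.002 gf 0.0
```

```bash
python3 -m crank '[{"tx":0,"ty":-0.05,"tz":-0.001,"turn":0,"fingers":0},{"tx":0,"ty":-0.05,"tz":0,"turn":0,"fingers":0},{"tx":0,"ty":-0.05,"tz":0.001,"turn":0,"fingers":0},{"tx":0,"ty":-0.05,"tz":0.003,"turn":0,"fingers":0},{"tx":0,"ty":-0.05,"tz":0.003,"turn":0,"fingers":0}]' >/dev/null; python3 -c "
from h import *
r,p=st()"
```

```text
t 18.2 p [ 0.1585 -0.4005  0.2813] q [-1.4   0.6   0.53  2.12  0.27  3.14] lean 38.4 @ 74.6 x [ 0.138 -0.801 -0.583] y [-0.977 -0.012 -0.214] F [-0.  -0.6  0. ] w -0.002 gf 0.0
```

```bash
cat >> h.py <<'E'
YAW=np.radians(68.9); PORT=np.array([.5128,-.0665,.100])
ux=np.array([np.cos(YAW),np.sin(YAW),0]); uy=np.array([-np.sin(YAW),np.cos(YAW),0]); uz=np.array([0,0,1.])
PX=.819*ux+.574*uz; PN=-.574*ux+.819*uz
PF=np.stack([PX,uy,PN],1)
def W(x,y,z): return PORT+PF@np.array([x,y,z])/1000
def ps():
    r,p=Rt(); print('TCP in port mm',((PF.T@(p-PORT))*1000).round(1),'tool x,y,z in port',(PF.T@r).T.round(3).tolist(),'turn to wing %.1f'%np.degrees(np.arctan2(-uy@r[:,1],-uy@r[:,0])))
E
python3 -c "
from h import *
st();ps();r,p=Rt()
import sys
a=np.arctan2(-uy@r[:,1],-uy@r[:,0]); r2=r@R.from_euler('z',a).as_matrix(); d=r2.T@(W(-94,0,110)-p); print(d,np.linalg.norm(d)/.06)"
```

```text
t 18.2 p [ 0.1585 -0.4005  0.2813] q [-1.4   0.6   0.53  2.12  0.27  3.14] lean 38.4 @ 74.6 x [ 0.138 -0.801 -0.583] y [-0.977 -0.012 -0.214] F [-0.  -0.6  0. ] w -0.002 gf 0.0
TCP in port mm [-255.6  210.3  400.5] tool x,y,z in port [[-0.906, -0.417, -0.077], [-0.42, 0.907, 0.033], [0.057, 0.062, -0.997]] turn to wing -65.3
[ 0.22838348 -0.14482893  0.2855725 ] 6.5550253492854305
```

```bash
python3 -m crank '[{"tx":0,"ty":0,"tz":0,"turn":-10,"fingers":0.31},{"tx":0,"ty":0,"tz":0,"turn":-10,"fingers":0.31},{"tx":0,"ty":0,"tz":0,"turn":-10,"fingers":0.31},{"tx":0,"ty":0,"tz":0,"turn":-10,"fingers":0.31},{"tx":0,"ty":0,"tz":0,"turn":-10,"fingers":0.31},{"tx":0,"ty":0,"tz":0,"turn":-10,"fingers":0.31},{"tx":0,"ty":0,"tz":0,"turn":-5.3,"fingers":0.31},{"tx":0.033,"ty":-0.021,"tz":0.041,"turn":0,"fingers":0.31},{"tx":0.033,"ty":-0.021,"tz":0.041,"turn":0,"fingers":0.31},{"tx":0.033,"ty":-0.021,"tz":0.041,"turn":0,"fingers":0.31},{"tx":0.033,"ty":-0.021,"tz":0.041,"turn":0,"fingers":0.31},{"tx":0.033,"ty":-0.021,"tz":0.041,"turn":0,"fingers":0.31},{"tx":0.033,"ty":-0.021,"tz":0.041,"turn":0,"fingers":0.31},{"tx":0.033,"ty":-0.021,"tz":0.041,"turn":0,"fingers":0.31}]' 20 >/dev/null
python3 - <<'E'
from h import *
r,p=st();ps()
c=cam('wrist'); save(c,'w1.png')
for t in('lock_tab','port','cap','grip'):
    for d in mark_of('wrist',t)[:2]: print(t,((PF.T@(np.array(d['at'])-PORT))*1000).round(1),round(d['confidence'],2))
E
```

```text
t 19.95 p [ 0.4662 -0.1945  0.1363] q [-0.77  0.54  0.07  1.46  0.58  2.61] lean 38.5 @ 74.5 x [ 0.945 -0.324 -0.047] y [-0.282 -0.732 -0.621] F [ 0.6 -0.1  0.1] w 0.305 gf 0.0
TCP in port mm [-90.7  -2.6 107.9] tool x,y,z in port [[0.004, -0.998, -0.06], [-0.998, -0.0, -0.058], [0.058, 0.06, -0.997]] turn to wing 0.0
lock_tab [-94.2   1.7  35.1] 0.59
cap [ 0.5  3.3 38.2] 0.79
grip [ 1.6 -2.3 57.2] 0.57
```

View pics/w1.png

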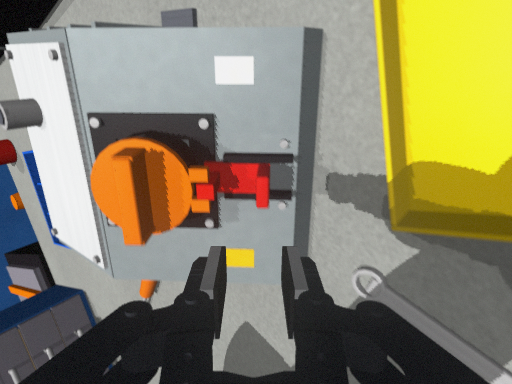

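```bash
python3 -m crank '[{"tx":0.002,"ty":0.0085,"tz":0.01,"turn":0,"fingers":0.31},{"tx":0,"ty":0,"tz":0.027,"turn":0,"fingers":0.31},{"tx":0,"ty":0,"tz":0.027,"turn":0,"fingers":0.31},{"tx":0,"ty":0,"tz":0.013,"turn":0,"fingers":0.31},{"tx":0,"ty":0,"tz":0.013,"turn":0,"fingers":0.31},{"tx":0,"ty":0,"tz":0,"turn":0,"fingers":0.31}]' 20 >/dev/null
python3 - <<'E'
from h import *
r,p=st();ps()
E
```

```text
t 20.95 p [ 0.478  -0.1478  0.0583] q [-0.69  0.58 -0.09  1.22  0.6   2.7 ] lean 38.6 @ 74.9 x [ 0.945 -0.324 -0.053] y [-0.285 -0.729 -0.622] F [ 1.   0.7 -0.1] w 0.311 gf 0.0
TCP in port mm [-96.3   3.2  16.5] tool x,y,z in port [[0.001, -0.998, -0.065], [-0.998, 0.003, -0.06], [0.06, 0.065, -0.996]] turn to wing -0.2
```

Now I'll close on the tab and pull it 19 mm down the slope.

```bash
python3 -m crank '[{"tx":0,"ty":0,"tz":0,"turn":0,"fingers":0.05},{"tx":0,"ty":0,"tz":0,"turn":0,"fingers":0.05},{"tx":0,"ty":0,"tz":0,"turn":0,"fingers":0.05},{"tx":0,"ty":0,"tz":0,"turn":0,"fingers":0.05}]' 30
python3 - <<'E'
from h import *
r,p=st();ps()
E
```

```text
t: 21.45
position: [0.4784, -0.1481, 0.0588]
tcp_rot: [-2.469, 0.052, -0.331]
contact_force: [0.8, -0.1, 0.3]
grip_width: 0.049
grip_force: 0.0
t 21.45 p [ 0.4784 -0.1481  0.0588] q [-0.69  0.58 -0.09  1.22  0.6   2.7 ] lean 38.6 @ 74.8 x [ 0.945 -0.324 -0.052] y [-0.284 -0.73  -0.622] F [ 0.8 -0.1  0.3] w 0.049 gf 0.0
TCP in port mm [-96.2   2.7  17.1] tool x,y,z in port [[0.001, -0.998, -0.064], [-0.998, 0.003, -0.06], [0.06, 0.064, -0.996]] turn to wing -0.2
```

Run:
```python
from h import *
c=cam('wrist'); save(c,'w2.png',(130,100,400,330),2.5)
for t in('lock_tab','cap','grip'):
    for d in mark_of('wrist',t)[:2]: print(t,((PF.T@(np.array(d['at'])-PORT))*1000).round(1),round(d['confidence'],2))
```

```text
cap [ 3.5  1.4 38. ] 0.67
```

View pics/w2.png

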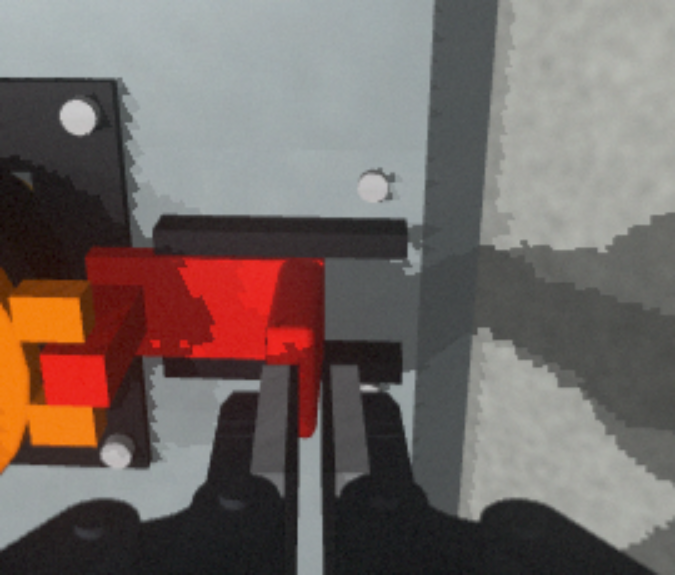

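Run:
```python
from h import *
c=cam('wrist'); im=c['pixels'].astype(int); m=(im[:,:,0]>90)&(im[:,:,1]<50)&(im[:,:,2]<60)
P=cloud(c,m); Q=((P-PORT)@PF)*1000; k=(abs(Q[:,1])<40)&(Q[:,0]<-40)&(Q[:,0]>-130); Q=Q[k]
print(len(Q),Q.min(0),Q.max(0)); 
T=Q[Q[:,2]>35]; h=np.histogram(T[:,0],bins=range(-120,-40,4)); print(list(zip(h[1],h[0])))
for a,b in((-105,-80),(-65,-40)):
    S=T[(T[:,0]>a)&(T[:,0]<b)]; print(a,len(S),np.percentile(S,[2,50,98],axis=0).round(1))
print(np.array(c['T_tool_cam']).round(3)); ps()
print(proj(c,[W(-94,0,43),W(-94,13,43),W(-94,-13,43),Rt()[1]]).round())
```

```text
4383 [-97.991975   -17.31227331  -1.09520736] [-42.71588207  19.90354969  43.14521432]
[(np.int64(-120), np.int64(0)), (np.int64(-116), np.int64(0)), (np.int64(-112), np.int64(0)), (np.int64(-108), np.int64(0)), (np.int64(-104), np.int64(0)), (np.int64(-100), np.int64(188)), (np.int64(-96), np.int64(223)), (np.int64(-92), np.int64(158)), (np.int64(-88), np.int64(0)), (np.int64(-84), np.int64(0)), (np.int64(-80), np.int64(0)), (np.int64(-76), np.int64(0)), (np.int64(-72), np.int64(0)), (np.int64(-68), np.int64(0)), (np.int64(-64), np.int64(0)), (np.int64(-60), np.int64(9)), (np.int64(-56), np.int64(210)), (np.int64(-52), np.int64(211)), (np.int64(-48), np.int64(191))]
-105 569 [[-97.5 -13.   35.4]
 [-95.   -7.9  41. ]
 [-88.2  10.7  42.4]]
-65 667 [[-55.9  -6.1  35.9]
 [-50.   -1.1  41.2]
 [-43.3   6.5  42.5]]
[[ 0.001 -0.946 -0.325  0.084]
 [ 1.     0.001  0.001 -0.001]
 [-0.001 -0.325  0.946 -0.173]
 [ 0.     0.     0.     1.   ]]
TCP in port mm [-96.1   2.9  16.8] tool x,y,z in port [[0.001, -0.998, -0.064], [-0.998, 0.003, -0.06], [0.06, 0.064, -0.996]] turn to wing -0.2
[[248. 256.]
 [248. 277.]
 [247. 232.]
 [255. 234.]]
```

Run:
```python
from h import *
c=cam('wrist')
for u,v in((236,250),(246,250),(268,250),(275,262),(250,270),(240,262)):
    m=np.zeros((384,512),bool); m[v-1:v+2,u-1:u+2]=1; P=cloud(c,m); p=np.median(P,0)
    r,t=Rt(); print((u,v),c['pixels'][v,u],'tool',(r.T@(p-t)*1000).round(1),'port',((p-PORT)@PF*1000).round(1))
```

```text
(236, 250) [89 84 85] tool [ 10.9  -8.7 -38.6] port [-89.8 -10.5  55.1]
(246, 250) [34 21 25] tool [ 11.   -4.  -38.6] port [-94.4 -10.6  54.8]
(268, 250) [84 81 82] tool [ 10.8   5.9 -38.3] port [-104.3  -10.3   54. ]
(275, 262) [37 33 34] tool [  7.2   8.9 -42.7] port [-107.6   -7.1   58.4]
(250, 270) [122  24  18] tool [ -7.8  -2.6 -24.2] port [-95.    9.   41.6]
(240, 262) [81 80 80] tool [ 10.9  -6.4 -48.4] port [-92.6 -11.2  64.8]
```

The depth map puts the fingertips about 37 mm behind the reported TCP, at port z of about 54. They closed in air above the tab, whose top is at z = 43. I'll open and go down in steps, watching the force.

```bash
python3 -m crank '[{"tx":0,"ty":-0.003,"tz":0,"turn":0,"fingers":0.33},{"tx":0,"ty":0,"tz":0,"turn":0,"fingers":0.33},{"tx":0,"ty":0,"tz":0.006,"turn":0,"fingers":0.33},{"tx":0,"ty":0,"tz":0.006,"turn":0,"fingers":0.33}]' 30;python3 -m crank '[{"tx":0,"ty":0,"tz":0.01,"turn":0,"fingers":0.33},{"tx":0,"ty":0,"tz":0.01,"turn":0,"fingers":0.33}]' 30
python3 - <<'E'
from h import *
r,p=st();ps()
E
```

```text
t: 22.25
position: [0.4811, -0.1382, 0.0507]
tcp_rot: [-2.469, 0.052, -0.33]
contact_force: [-0.4, 0.3, 0.3]
grip_width: 0.333
grip_force: 0.0
t: 22.5
position: [0.4843, -0.1258, 0.0348]
tcp_rot: [-2.469, 0.052, -0.33]
contact_force: [-0.1, 0.5, 0.3]
grip_width: 0.326
grip_force: 0.0
t 22.5 p [ 0.4843 -0.1258  0.0348] q [-0.65  0.59 -0.15  1.13  0.62  2.74] lean 38.6 @ 74.8 x [ 0.945 -0.324 -0.052] y [-0.285 -0.729 -0.622] F [-0.1  0.5  0.3] w 0.326 gf 0.0
TCP in port mm [-91.2   5.2 -15.8] tool x,y,z in port [[0.001, -0.998, -0.065], [-0.998, 0.003, -0.06], [0.06, 0.065, -0.996]] turn to wing -0.2
```

```bash
python3 -m crank '[{"tx":0,"ty":0,"tz":0,"turn":0,"fingers":0.05},{"tx":0,"ty":0,"tz":0,"turn":0,"fingers":0.05},{"tx":0,"ty":0,"tz":0,"turn":0,"fingers":0.05}]' 30; python3 -m crank '[{"tx":0,"ty":0.007,"tz":-0.0004,"turn":0,"fingers":0.05},{"tx":0,"ty":0.007,"tz":-0.0004,"turn":0,"fingers":0.05},{"tx":0,"ty":0.006,"tz":-0.0004,"turn":0,"fingers":0.05},{"tx":0,"ty":0,"tz":0,"turn":0,"fingers":0.05}]' 30;python3 - <<'E'
from h import *
r,p=st();ps()
E
```

```text
t: 22.88
position: [0.4837, -0.1253, 0.0348]
tcp_rot: [-2.469, 0.054, -0.329]
contact_force: [2.2, 5.1, -5.2]
grip_width: 0.12
grip_force: 30.7
t: 23.38
position: [0.4788, -0.1382, 0.025]
tcp_rot: [-2.462, 0.054, -0.329]
contact_force: [4.4, 13.2, 0.6]
grip_width: 0.123
grip_force: 35.4
t 23.38 p [ 0.4788 -0.1382  0.025 ] q [-0.68  0.62 -0.14  1.14  0.61  2.71] lean 39.1 @ 74.9 x [ 0.945 -0.323 -0.054] y [-0.284 -0.725 -0.628] F [ 4.4 13.2  0.6] w 0.123 gf 35.4
TCP in port mm [-107.8    5.9  -16. ] tool x,y,z in port [[0.001, -0.998, -0.066], [-0.998, 0.004, -0.067], [0.067, 0.066, -0.996]] turn to wing -0.2
```

```bash
python3 -m crank '[{"tx":0,"ty":0,"tz":0,"turn":0,"fingers":0.3},{"tx":0,"ty":0,"tz":0,"turn":0,"fingers":0.3},{"tx":0,"ty":0,"tz":-0.033,"turn":0,"fingers":0.4},{"tx":0,"ty":0,"tz":-0.04,"turn":0,"fingers":0.5},{"tx":0,"ty":-0.05,"tz":0.003,"turn":0,"fingers":0.5},{"tx":0,"ty":-0.05,"tz":0.003,"turn":0,"fingers":0.5}]' 30 >/dev/null;python3 - <<'E'
from h import *
r,p=st();ps()
c=cam('wrist'); save(c,'w3.png',(100,60,420,320),2.4)
im=c['pixels'].astype(int)
red=(im[:,:,0]>90)&(im[:,:,1]<50)&(im[:,:,2]<60)
Q=((cloud(c,red)-PORT)@PF)*1000; k=(abs(Q[:,1])<16)&(Q[:,0]<-80)&(Q[:,0]>-130)&(Q[:,2]>36)&(Q[:,2]<46); print('tab',len(Q[k]),np.percentile(Q[k],[2,50,98],axis=0).round(1))
org=(im[:,:,0]>120)&(im[:,:,1]>50)&(im[:,:,1]<150)&(im[:,:,2]<60)
Q=((cloud(c,org)-PORT)@PF)*1000; Q=Q[(np.hypot(Q[:,0],Q[:,1])<60)]
for a,b in((36,44),(60,75)):
    S=Q[(Q[:,2]>a)&(Q[:,2]<b)]; print(a,len(S),np.percentile(S,[1,50,99],axis=0).round(1).tolist())
S=Q[(Q[:,2]>60)]; print(cv2.minAreaRect(S[:,:2].astype(np.float32)))
for t in('cap','grip'):
    for d in mark_of('wrist',t)[:2]: print(t,((PF.T@(np.array(d['at'])-PORT))*1000).round(1),round(d['confidence'],2))
E
```

```text
t 24.12 p [ 0.4966 -0.1101  0.1395] q [-0.62  0.46 -0.04  1.33  0.63  2.79] lean 38.6 @ 74.5 x [ 0.944 -0.327 -0.051] y [-0.287 -0.729 -0.622] F [1.6 0.4 0.2] w 0.497 gf 0.0
TCP in port mm [-15.4  -0.6  59.1] tool x,y,z in port [[-0.001, -0.998, -0.061], [-0.998, 0.005, -0.06], [0.06, 0.061, -0.996]] turn to wing -0.3
tab 650 [[-112.2  -12.9   36.6]
 [-107.9   -2.3   41.1]
 [-104.6   11.5   42.5]]
36 8610 [[-48.1, -37.8, 37.7], [-10.2, -5.2, 39.3], [37.7, 34.0, 41.0]]
60 2635 [[-6.1, -33.5, 61.6], [0.5, -6.2, 67.3], [7.3, 31.7, 68.6]]
((0.27524518966674805, 0.1640472412109375), (68.1244888305664, 15.781539916992188), 89.96568298339844)
cap [ 0.8  2.8 41.2] 0.94
grip [-3.6 -0.9 56.3] 0.69
```

View pics/w3.png

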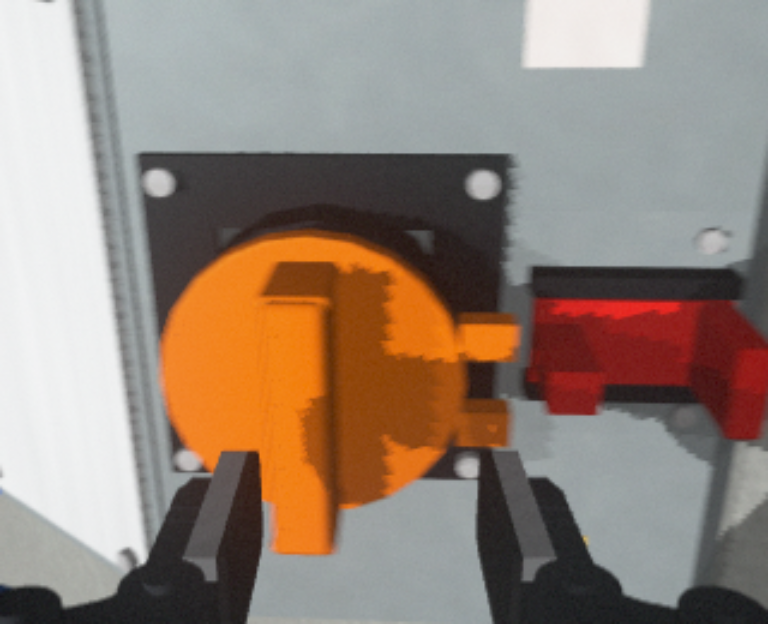

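Run:
```python
from h import *
c=cam('wrist'); im=c['pixels'].astype(int)
red=(im[:,:,0]>80)&(im[:,:,1]<60)&(im[:,:,2]<60)
Q=((cloud(c,red)-PORT)@PF)*1000; Q=Q[(abs(Q[:,1])<18)&(Q[:,0]<-40)&(Q[:,0]>-130)]
T=Q[Q[:,2]>39]; h=np.histogram(T[:,0],bins=range(-124,-40,2)); print([(int(a),int(b)) for a,b in zip(h[1],h[0]) if b])
c2=cam('top'); im=c2['pixels'].astype(int); red=(im[:,:,0]>100)&(im[:,:,1]<60)&(im[:,:,2]<60)
Q=((cloud(c2,red)-PORT)@PF)*1000; Q=Q[(abs(Q[:,1])<18)&(Q[:,0]<-40)&(Q[:,0]>-140)]; print(len(Q),np.percentile(Q,[1,50,99],axis=0).round(1))
for d in mark_of('wrist','lock_tab')+mark_of('scene','lock_tab'): print(((PF.T@(np.array(d['at'])-PORT))*1000).round(1),round(d['confidence'],2))
```

```text
[(-116, 9), (-114, 120), (-112, 126), (-110, 136), (-108, 151), (-106, 108), (-74, 29), (-72, 64), (-70, 65), (-68, 63), (-66, 67), (-64, 65), (-62, 68), (-60, 7), (-50, 1), (-44, 1)]
30 [[-112.1  -13.9    7.8]
 [ -97.    -5.2   29.5]
 [ -54.5   10.2   47.8]]
[-112.1   -0.8   36.9] 0.61
[-90.3   3.5  33.5] 0.51
```

```bash
python3 -m crank '[{"tx":0,"ty":-0.0145,"tz":0,"turn":0.3,"fingers":0.4},{"tx":0,"ty":0,"tz":0.02,"turn":0,"fingers":0.4},{"tx":0,"ty":0,"tz":0.02,"turn":0,"fingers":0.4},{"tx":0,"ty":0,"tz":0.01,"turn":0,"fingers":0.4},{"tx":0,"ty":0,"tz":0,"turn":0,"fingers":0.1},{"tx":0,"ty":0,"tz":0,"turn":0,"fingers":0.1},{"tx":0,"ty":0,"tz":0,"turn":0,"fingers":0.1}]' 30;python3 - <<'E'
from h import *
r,p=st();ps()
E
```

```text
t: 25.35
position: [0.5083, -0.0695, 0.1086]
tcp_rot: [-2.471, 0.055, -0.335]
contact_force: [-2.0, -2.2, 0.4]
grip_width: 0.163
grip_force: 29.6
t 25.35 p [ 0.5083 -0.0695  0.1086] q [-0.54  0.46 -0.13  1.19  0.64  2.89] lean 38.6 @ 74.7 x [ 0.943 -0.329 -0.055] y [-0.29  -0.728 -0.621] F [-2.  -2.2  0.4] w 0.163 gf 29.6
TCP in port mm [1.3 3.2 9.6] tool x,y,z in port [[-0.005, -0.998, -0.064], [-0.998, 0.008, -0.058], [0.059, 0.063, -0.996]] turn to wing -0.5
```

```bash
python3 -m crank '[{"tx":0.0003,"ty":0.0003,"tz":0.0045,"turn":0,"fingers":0.1},{"tx":0.0003,"ty":0.0003,"tz":0.0045,"turn":0,"fingers":0.1},{"tx":0,"ty":0,"tz":0,"turn":0,"fingers":0.1}]' 40;python3 - <<'E'
from h import *
r,p=st();ps();print('F port',PF.T@ctrl.get_obs()['contact_force'])
E
```

```text
t: 25.72
position: [0.5102, -0.0649, 0.1013]
tcp_rot: [-2.471, 0.055, -0.336]
contact_force: [-3.5, -5.7, 2.6]
grip_width: 0.155
grip_force: 44.3
t 25.73 p [ 0.5102 -0.0649  0.1013] q [-0.53  0.47 -0.14  1.16  0.65  2.9 ] lean 38.5 @ 74.7 x [ 0.943 -0.329 -0.055] y [-0.29  -0.729 -0.62 ] F [-3.5 -5.7  2.6] w 0.155 gf 44.3
TCP in port mm [1.2 3.  0.7] tool x,y,z in port [[-0.005, -0.998, -0.063], [-0.998, 0.008, -0.058], [0.058, 0.063, -0.996]] turn to wing -0.5
F port [-3.86867042  1.21017865  5.87955065]
```

```bash
python3 -m crank '[{"tx":0,"ty":0,"tz":0.001,"turn":-8,"fingers":0.1},{"tx":0,"ty":0,"tz":0,"turn":-8,"fingers":0.1},{"tx":0,"ty":0,"tz":0,"turn":-8,"fingers":0.1}]' 40 >/dev/null;python3 - <<'E'
from h import *
r,p=st();ps();o=ctrl.get_obs();print('F port',PF.T@o['contact_force'],'M tool',r.T@o['moment'])
E
```

```text
t 26.1 p [ 0.5086 -0.0648  0.1012] q [-0.53  0.47 -0.14  1.17  0.64  2.48] lean 38.4 @ 74.9 x [ 0.98  -0.002  0.201] y [ 0.119 -0.8   -0.588] F [-13.  -10.6  13.3] w 0.155 gf 48.9
TCP in port mm [0.7 4.5 1. ] tool x,y,z in port [[0.403, -0.915, -0.036], [-0.914, -0.399, -0.078], [0.057, 0.065, -0.996]] turn to wing 23.6
F port [-4.34354228  8.31848146 19.26565116] M tool [-1.10145266 -2.6331319   0.37021163]
```

```bash
python3 -m crank '[{"tx":0,"ty":0,"tz":0,"turn":-8,"fingers":0.1},{"tx":0,"ty":0,"tz":0,"turn":-8,"fingers":0.1},{"tx":0,"ty":0,"tz":0,"turn":-8,"fingers":0.1}]' 40 >/dev/null;python3 - <<'E'
from h import *
r,p=st();ps();o=ctrl.get_obs();print('F port',PF.T@o['contact_force'],'M tool',r.T@o['moment'])
E
```

```text
t 26.48 p [ 0.5093 -0.0655  0.1015] q [-0.53  0.47 -0.14  1.16  0.64  2.06] lean 38.4 @ 74.7 x [0.846 0.323 0.424] y [ 0.508 -0.732 -0.454] F [-12.4 -11.6  13.5] w 0.159 gf 47.9
TCP in port mm [0.6 3.6 1.4] tool x,y,z in port [[0.74, -0.673, -0.0], [-0.67, -0.737, -0.084], [0.056, 0.063, -0.997]] turn to wing 47.6
F port [-4.74857255  7.42116057 19.8440606 ] M tool [-0.31612636 -2.68884572  0.40734575]
```

```bash
python3 -m crank '[{"tx":0,"ty":0,"tz":0,"turn":-8,"fingers":0.1},{"tx":0,"ty":0,"tz":0,"turn":-8,"fingers":0.1},{"tx":0,"ty":0,"tz":0,"turn":-9,"fingers":0.1},{"tx":0,"ty":0,"tz":0,"turn":0,"fingers":0.1}]' 40 >/dev/null;python3 - <<'E'
from h import *
r,p=st();ps();o=ctrl.get_obs();print('F port',PF.T@o['contact_force'],'M tool',r.T@o['moment'])
E
```

```text
t 26.98 p [ 0.5108 -0.0655  0.1018] q [-0.53  0.47 -0.14  1.16  0.65  1.62] lean 38.5 @ 74.5 x [0.552 0.601 0.578] y [ 0.817 -0.529 -0.231] F [-8.3 -9.9 10.3] w 0.152 gf 44.8
TCP in port mm [1.2 2.2 1.4] tool x,y,z in port [[0.954, -0.299, 0.037], [-0.296, -0.952, -0.075], [0.058, 0.06, -0.997]] turn to wing 72.6
F port [-4.12036593  4.17746324 15.50156466] M tool [ 0.13561809 -1.86836245  0.075544  ]
```

```bash
python3 -m crank '[{"tx":0.0003,"ty":-0.0006,"tz":-0.008,"turn":0,"fingers":0.1},{"tx":0.0003,"ty":-0.0006,"tz":-0.008,"turn":0,"fingers":0.1},{"tx":0.0003,"ty":-0.0006,"tz":-0.008,"turn":0,"fingers":0.1}]' 45 >/dev/null;python3 - <<'E'
from h import *
r,p=st();ps();o=ctrl.get_obs();print('F port',PF.T@o['contact_force'],'M tool',r.T@o['moment'])
E
```

```text
t 27.35 p [ 0.506  -0.0764  0.1199] q [-0.55  0.46 -0.11  1.23  0.64  1.59] lean 38.6 @ 74.7 x [0.552 0.6   0.579] y [ 0.818 -0.526 -0.234] F [ 5.  -0.9 -8.3] w 0.155 gf 43.9
TCP in port mm [ 1.8  2.8 23. ] tool x,y,z in port [[0.954, -0.299, 0.039], [-0.295, -0.952, -0.079], [0.06, 0.063, -0.996]] turn to wing 72.6
F port [-3.97296644 -5.04854621 -7.29232435] M tool [-2.1634076  -1.36866468  0.02710663]
```

```bash
python3 -m crank '[{"tx":0.0006,"ty":-0.0013,"tz":-0.017,"turn":0,"fingers":0.1},{"tx":0.0006,"ty":-0.0013,"tz":-0.017,"turn":0,"fingers":0.1},{"tx":0.0006,"ty":-0.0013,"tz":-0.017,"turn":0,"fingers":0.1},{"tx":0.0006,"ty":-0.0013,"tz":-0.017,"turn":0,"fingers":0.1},{"tx":0.0006,"ty":-0.0013,"tz":-0.017,"turn":0,"fingers":0.1},{"tx":0,"ty":0,"tz":0,"turn":0,"fingers":0.1}]' 50 >/dev/null;python3 - <<'E'
from h import *
r,p=st();ps();o=ctrl.get_obs();print('F port',PF.T@o['contact_force'],'M tool',r.T@o['moment'])
c=cam('wrist'); save(c,'w4.png')
E
```

```text
t 28.1 p [ 0.488  -0.122   0.1903] q [-0.64  0.43  0.04  1.47  0.62  1.49] lean 38.7 @ 74.7 x [0.552 0.599 0.579] y [ 0.817 -0.527 -0.235] F [ 0.1  0.2 -4.4] w 0.15 gf 56.0
TCP in port mm [  2.1   3.2 108.8] tool x,y,z in port [[0.953, -0.3, 0.039], [-0.296, -0.952, -0.079], [0.061, 0.064, -0.996]] turn to wing 72.5
F port [-2.38596266 -0.03857369 -3.71924745] M tool [-0.46682935 -1.10241557  0.03116234]
```

View pics/w4.png

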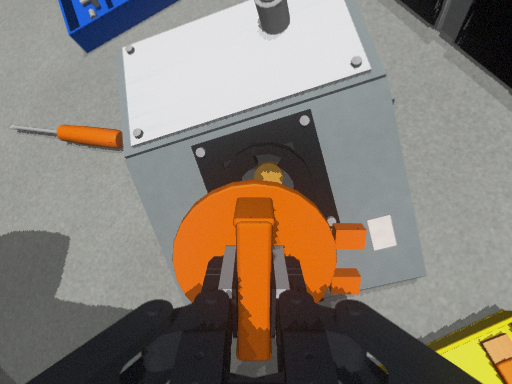

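```bash
python3 -m crank '[{"tx":0.034,"ty":-0.014,"tz":-0.047,"turn":0,"fingers":0.1},{"tx":0.034,"ty":-0.014,"tz":-0.047,"turn":0,"fingers":0.1},{"tx":0.034,"ty":-0.014,"tz":-0.047,"turn":0,"fingers":0.1},{"tx":0.035,"ty":-0.031,"tz":0.036,"turn":0,"fingers":0.1},{"tx":0.035,"ty":-0.031,"tz":0.036,"turn":0,"fingers":0.1},{"tx":0.035,"ty":-0.031,"tz":0.036,"turn":0,"fingers":0.1},{"tx":0.035,"ty":-0.031,"tz":0.036,"turn":0,"fingers":0.1},{"tx":0.035,"ty":-0.031,"tz":0.036,"turn":0,"fingers":0.1},{"tx":0.035,"ty":-0.031,"tz":0.036,"turn":0,"fingers":0.1},{"tx":0.035,"ty":-0.031,"tz":0.036,"turn":0,"fingers":0.1}]' 60 >/dev/null;python3 - <<'E'
from h import *
r,p=st()
E
```

```text
t 29.4 p [0.4838 0.2916 0.3626] q [ 0.21  0.03 -0.03  1.17  0.59  2.53] lean 38.6 @ 75.2 x [0.554 0.601 0.576] y [ 0.817 -0.526 -0.238] F [ 1.9 -0.2 -3.4] w 0.151 gf 59.7
```

```bash
python3 -m crank '[{"tx":0,"ty":0,"tz":0,"turn":-10.6,"fingers":0.1},{"tx":0,"ty":0,"tz":0,"turn":-10.6,"fingers":0.1},{"tx":0,"ty":0,"tz":0,"turn":-10.6,"fingers":0.1},{"tx":0,"ty":0,"tz":0,"turn":-10.6,"fingers":0.1},{"tx":0,"ty":0,"tz":0,"turn":-10.6,"fingers":0.1},{"tx":0,"ty":0,"tz":0,"turn":-10.6,"fingers":0.1},{"tx":0,"ty":0,"tz":0,"turn":-10.6,"fingers":0.1},{"tx":0,"ty":0,"tz":0,"turn":-10.6,"fingers":0.1},{"tx":0,"ty":0,"tz":0,"turn":-10.6,"fingers":0.1},{"tx":0,"ty":0,"tz":0,"turn":-10.6,"fingers":0.1},{"tx":0,"ty":0,"tz":0,"turn":-10.6,"fingers":0.1},{"tx":0,"ty":0,"tz":0,"turn":-10.6,"fingers":0.1},{"tx":0,"ty":0,"tz":0,"turn":-10.6,"fingers":0.1},{"tx":0,"ty":0,"tz":0,"turn":-10.6,"fingers":0.1},{"tx":0,"ty":0,"tz":0,"turn":-10.6,"fingers":0.1},{"tx":0,"ty":0,"tz":0,"turn":-10.6,"fingers":0.1},{"tx":0,"ty":0,"tz":0,"turn":-10.6,"fingers":0.1},{"tx":0,"ty":0,"tz":0,"turn":-10.6,"fingers":0.1},{"tx":0,"ty":0,"tz":0,"turn":-10.6,"fingers":0.1},{"tx":0,"ty":0,"tz":0,"turn":-10.6,"fingers":0.1}]' 60 >/dev/null
python3 -m crank '[{"tx":0,"ty":0,"tz":0,"turn":-10.6,"fingers":0.1},{"tx":0,"ty":0,"tz":0,"turn":-10.6,"fingers":0.1},{"tx":0,"ty":0,"tz":0,"turn":-10.6,"fingers":0.1},{"tx":0,"ty":0,"tz":0,"turn":-10.6,"fingers":0.1},{"tx":0,"ty":0,"tz":0,"turn":-10.6,"fingers":0.1},{"tx":0,"ty":0,"tz":0,"turn":-10.6,"fingers":0.1},{"tx":0,"ty":0,"tz":0,"turn":-10.6,"fingers":0.1},{"tx":0,"ty":0,"tz":0,"turn":-10.6,"fingers":0.1},{"tx":0,"ty":0,"tz":0,"turn":-10.6,"fingers":0.1},{"tx":0,"ty":0,"tz":0,"turn":-10,"fingers":0.1}]' 60 >/dev/null;python3 - <<'E'
from h import *
r,p=st(); rows(p+[0,-.3,0],.05)
E
```

```text
t 33.15 p [0.4839 0.2897 0.3621] q [ 0.2   0.03 -0.03  1.18  0.59 -3.02] lean 38.5 @ 75.3 x [0.96  0.091 0.265] y [ 0.231 -0.793 -0.564] F [-1.2  0.4 -4.3] w 0.155 gf 60.3
rows 6 each [-0.0046  0.0397 -0.0301] total [-0.0274  0.2379 -0.1807]
```

```bash
python3 -m crank '[{"tx":-0.005,"ty":0.043,"tz":-0.032,"turn":0,"fingers":0.1},{"tx":-0.005,"ty":0.043,"tz":-0.031,"turn":0,"fingers":0.1},{"tx":-0.005,"ty":0.044,"tz":-0.03,"turn":0,"fingers":0.1},{"tx":-0.005,"ty":0.045,"tz":-0.029,"turn":0,"fingers":0.1}]' 60 >/dev/null;python3 - <<'E'
from h import *
r,p=st(); rows(p+[0,-.3,0],.05)
E
```

```text
t 33.65 p [0.4804 0.1719 0.3544] q [-0.03 -0.03 -0.09  1.25  0.59 -3.14] lean 36.9 @ 66.9 x [ 0.965 -0.033  0.262] y [ 0.118 -0.833 -0.54 ] F [ 1.   0.6 -4.5] w 0.152 gf 60.6
rows 6 each [ 0.0016  0.0417 -0.0276] total [ 0.0099  0.25   -0.1656]
```

```bash
python3 -m crank '[{"tx":0.001,"ty":0.046,"tz":-0.03,"turn":0,"fingers":0.1},{"tx":0.001,"ty":0.047,"tz":-0.028,"turn":0,"fingers":0.1},{"tx":0.001,"ty":0.048,"tz":-0.026,"turn":0,"fingers":0.1},{"tx":0.001,"ty":0.049,"tz":-0.024,"turn":0,"fingers":0.1}]' 60 >/dev/null;python3 - <<'E'
from h import *
r,p=st(); rows(p+[0,-.3,0],.05)
E
```

```text
t 34.15 p [0.4894 0.083  0.3419] q [-0.19 -0.06 -0.12  1.24  0.55 -3.14] lean 34.4 @ 55.8 x [ 0.948 -0.184  0.261] y [-0.03  -0.865 -0.502] F [-0.   0.1 -5. ] w 0.15 gf 60.6
rows 6 each [ 0.0092  0.0432 -0.0234] total [ 0.0552  0.2594 -0.1403]
```

```bash
python3 -m crank '[{"tx":0.053,"ty":0.01,"tz":0.01,"turn":0,"fingers":0.1},{"tx":0.053,"ty":0.01,"tz":0.01,"turn":0,"fingers":0.1},{"tx":0.053,"ty":0.01,"tz":0.01,"turn":0,"fingers":0.1},{"tx":0.053,"ty":0.01,"tz":0.01,"turn":0,"fingers":0.1},{"tx":0.053,"ty":0.01,"tz":0.01,"turn":0,"fingers":0.1}]' 60 >/dev/null;python3 - <<'E'
from h import *
r,p=st(); rows(p+[.1,-.02,0],.05); rows(p+[0,-.3,0],.05)
E
```

```text
t 34.77 p [0.7584 0.0214 0.3454] q [-0.2   0.53  0.65  1.42  0.54 -3.14] lean 34.4 @ 55.0 x [ 0.945 -0.196  0.261] y [-0.041 -0.865 -0.501] F [ 1.2  0.1 -2.6] w 0.149 gf 60.6
rows 3 each [0.0328 0.0044 0.0077] total [0.0985 0.0132 0.0231]
rows 6 each [ 0.0098  0.0432 -0.0231] total [ 0.0587  0.2594 -0.1388]
```

```bash
python3 -m crank '[{"tx":0.053,"ty":0.01,"tz":0.01,"turn":0,"fingers":0.1},{"tx":0.053,"ty":0.01,"tz":0.01,"turn":0,"fingers":0.1},{"tx":0.053,"ty":0.01,"tz":0.01,"turn":0,"fingers":0.1},{"tx":0.053,"ty":0.01,"tz":0.01,"turn":0,"fingers":0.1}]' 60 >/dev/null;python3 - <<'E'
from h import *
r,p=st(); rows(p+[.1,-.02,0],.05); rows(p+[0,-.3,0],.05)
E
```

```text
t 35.27 p [ 0.904  -0.0203  0.3101] q [-0.22  0.93  1.27  1.58  0.55 -3.12] lean 36.5 @ 49.6 x [ 0.922 -0.225  0.315] y [-0.038 -0.863 -0.505] F [-0.   0.4 -3.6] w 0.154 gf 60.6
rows 3 each [0.0322 0.0045 0.0098] total [0.0967 0.0134 0.0295]
rows 6 each [ 0.0113  0.0431 -0.0227] total [ 0.0676  0.2588 -0.1359]
```

```bash
python3 -m crank '[{"tx":-0.056,"ty":-0.0095,"tz":-0.0174,"turn":0,"fingers":0.1},{"tx":-0.056,"ty":-0.0095,"tz":-0.0174,"turn":0,"fingers":0.1},{"tx":-0.056,"ty":-0.0095,"tz":-0.0174,"turn":0,"fingers":0.1},{"tx":-0.056,"ty":-0.0095,"tz":-0.0174,"turn":0,"fingers":0.1},{"tx":-0.056,"ty":-0.0095,"tz":-0.0174,"turn":0,"fingers":0.1},{"tx":-0.056,"ty":-0.0095,"tz":-0.0174,"turn":0,"fingers":0.1},{"tx":-0.056,"ty":-0.0095,"tz":-0.0174,"turn":0,"fingers":0.1},{"tx":-0.056,"ty":-0.0095,"tz":-0.0174,"turn":0,"fingers":0.1},{"tx":-0.056,"ty":-0.0095,"tz":-0.0174,"turn":0,"fingers":0.1},{"tx":-0.056,"ty":-0.0095,"tz":-0.0174,"turn":0,"fingers":0.1}]' 60 >/dev/null;python3 - <<'E'
from h import *
r,p=st(); rows(p+[0,-.3,0],.05); rows(p+[-.1,0,0],.05)
E
```

```text
t 36.52 p [0.3596 0.1012 0.3247] q [-0.22 -0.4  -0.44  1.19  0.55 -3.12] lean 36.8 @ 49.1 x [ 0.92  -0.223  0.323] y [-0.033 -0.863 -0.504] F [-0.9  0.4 -2.1] w 0.148 gf 60.4
rows 6 each [ 0.0112  0.0432 -0.0226] total [ 0.067   0.259  -0.1358]
rows 2 each [-0.046   0.0016 -0.0196] total [-0.092   0.0033 -0.0392]
```

```bash
python3 -m crank '[{"tx":-0.003,"ty":0.044,"tz":-0.028,"turn":0,"fingers":0.1},{"tx":-0.003,"ty":0.046,"tz":-0.026,"turn":0,"fingers":0.1},{"tx":-0.003,"ty":0.048,"tz":-0.024,"turn":0,"fingers":0.1},{"tx":-0.003,"ty":0.05,"tz":-0.022,"turn":0,"fingers":0.1}]' 60 >/dev/null;python3 - <<'E'
from h import *
r,p=st(); rows(p+[0,-.3,0],.05); rows(p+[-.1,0,0],.05)
E
```

```text
t 37.02 p [0.346  0.0411 0.311 ] q [-0.35 -0.44 -0.46  1.22  0.49 -3.14] lean 33.3 @ 38.4 x [ 0.888 -0.324  0.325] y [-0.16  -0.883 -0.442] F [-0.4 -0.1 -4.4] w 0.153 gf 60.4
rows 6 each [ 0.0162  0.0441 -0.017 ] total [ 0.0972  0.2648 -0.1022]
rows 2 each [-0.0444  0.008  -0.0215] total [-0.0888  0.016  -0.043 ]
```

```bash
python3 -m crank '[{"tx":-0.005,"ty":0.046,"tz":-0.025,"turn":0,"fingers":0.1},{"tx":-0.005,"ty":0.047,"tz":-0.024,"turn":0,"fingers":0.1},{"tx":-0.005,"ty":0.048,"tz":-0.022,"turn":0,"fingers":0.1},{"tx":-0.005,"ty":0.049,"tz":-0.02,"turn":0,"fingers":0.1},{"tx":-0.005,"ty":0.05,"tz":-0.018,"turn":0,"fingers":0.1},{"tx":-0.005,"ty":0.051,"tz":-0.016,"turn":0,"fingers":0.1}]' 60 >/dev/null;python3 - <<'E'
from h import *
r,p=st(); rows(p+[0,-.3,0],.05); rows(p+[-.1,0,0],.05)
E
```

```text
t 37.77 p [ 0.2985 -0.0273  0.2904] q [-0.49 -0.53 -0.51  1.26  0.36 -3.14] lean 27.6 @ 20.6 x [ 0.833 -0.447  0.326] y [-0.343 -0.879 -0.33 ] F [ 0.3  0.1 -3.7] w 0.151 gf 60.4
rows 6 each [ 0.0224  0.044  -0.0081] total [ 0.1342  0.2638 -0.0488]
rows 3 each [-0.0278  0.0114 -0.0145] total [-0.0833  0.0343 -0.0434]
```

```bash
python3 -m crank '[{"tx":-0.01,"ty":0.052,"tz":-0.02,"turn":0,"fingers":0.1},{"tx":-0.01,"ty":0.053,"tz":-0.019,"turn":0,"fingers":0.1},{"tx":-0.01,"ty":0.054,"tz":-0.018,"turn":0,"fingers":0.1},{"tx":-0.01,"ty":0.055,"tz":-0.016,"turn":0,"fingers":0.1},{"tx":-0.01,"ty":0.056,"tz":-0.014,"turn":0,"fingers":0.1},{"tx":-0.01,"ty":0.057,"tz":-0.012,"turn":0,"fingers":0.1},{"tx":-0.01,"ty":0.058,"tz":-0.01,"turn":0,"fingers":0.1}]' 60 >/dev/null;python3 - <<'E'
from h import *
r,p=st(); rows(p+[0,-.3,0],.05); rows(p+[-.1,0,0],.05)
E
```

```text
t 38.65 p [ 0.1981 -0.0779  0.2656] q [-0.62 -0.71 -0.58  1.37  0.15 -3.14] lean 20.8 @ -9.9 x [ 0.77  -0.55   0.324] y [-0.534 -0.833 -0.145] F [-0.3  0.6 -3.5] w 0.154 gf 60.4
rows 7 each [0.0236 0.0357 0.0026] total [0.1649 0.2499 0.0183]
rows 2 each [-0.0385  0.0267 -0.0175] total [-0.077   0.0534 -0.035 ]
```

```bash
python3 -m crank '[{"tx":0,"ty":0.058,"tz":-0.008,"turn":0,"fingers":0.1},{"tx":0,"ty":0.058,"tz":-0.007,"turn":0,"fingers":0.1},{"tx":0,"ty":0.059,"tz":-0.005,"turn":0,"fingers":0.1},{"tx":0,"ty":0.059,"tz":-0.003,"turn":0,"fingers":0.1},{"tx":0,"ty":0.059,"tz":0,"turn":0,"fingers":0.1}]' 60 >/dev/null;python3 - <<'E'
from h import *
r,p=st(); rows(p+[-.1*r[0,0]/.95,-.1*r[1,0]/.95,0.05],.05)
E
```

```text
t 39.27 p [ 0.1607 -0.1364  0.2615] q [-0.69 -0.7  -0.57  1.37 -0.01 -3.14] lean 18.9 @ -40.9 x [ 0.728 -0.605  0.323] y [-0.641 -0.768  0.006] F [-0.2  0.  -4.2] w 0.149 gf 60.3
rows 3 each [-0.026   0.0002 -0.0265] total [-0.0781  0.0005 -0.0795]
```

```bash
python3 -m crank '[{"tx":-0.035,"ty":0,"tz":-0.045,"turn":0,"fingers":0.1},{"tx":-0.035,"ty":0,"tz":-0.045,"turn":0,"fingers":0.1},{"tx":-0.035,"ty":0,"tz":-0.045,"turn":0,"fingers":0.1}]' 60 >/dev/null;python3 - <<'E'
from h import *
r,p=st()
E
```

```text
t 39.65 p [ 0.05   -0.0434  0.3563] q [-0.69 -0.92 -0.31  1.85 -0.01 -3.14] lean 18.9 @ -40.3 x [ 0.731 -0.6    0.324] y [-0.636 -0.772  0.005] F [-1.  -1.5 -3.1] w 0.151 gf 60.5
```

```bash
python3 -m crank '[{"tx":0.04,"ty":-0.0074,"tz":0.0386,"turn":0,"fingers":0.1},{"tx":0.04,"ty":-0.0074,"tz":0.0386,"turn":0,"fingers":0.1},{"tx":0.04,"ty":-0.0074,"tz":0.0386,"turn":0,"fingers":0.1},{"tx":0.04,"ty":-0.0074,"tz":0.0386,"turn":0,"fingers":0.1},{"tx":0.04,"ty":-0.0074,"tz":0.0386,"turn":0,"fingers":0.1},{"tx":0.04,"ty":-0.0074,"tz":0.0386,"turn":0,"fingers":0.1},{"tx":0.04,"ty":-0.0074,"tz":0.0386,"turn":0,"fingers":0.1},{"tx":0.04,"ty":-0.0074,"tz":0.0386,"turn":0,"fingers":0.1},{"tx":0.04,"ty":-0.0074,"tz":0.0386,"turn":0,"fingers":0.1},{"tx":0.04,"ty":-0.0074,"tz":0.0386,"turn":0,"fingers":0.1}]' 60 >/dev/null;python3 - <<'E'
from h import *
r,p=st()
c=cam('wrist'); save(c,'w5.png')
im=c['pixels'].astype(int)
org=(im[:,:,0]>120)&(im[:,:,1]>50)&(im[:,:,1]<150)&(im[:,:,2]<60)
Q=(cloud(c,org)-p)@r*1000; Q=Q[(np.hypot(Q[:,0],Q[:,1])<60)&(abs(Q[:,2])<90)]
S=Q[(abs(Q[:,1])>9)&(np.hypot(Q[:,0],Q[:,1])<40)]; S=S[abs(S[:,2]-np.median(S[:,2]))<8]
A=np.c_[S[:,:2],np.ones(len(S))]; co=np.linalg.lstsq(A,S[:,2],rcond=None)[0]; print('cap plane in tool z=ax+by+c',co,len(S))
n=np.array([-co[0],-co[1],1]); n/=np.linalg.norm(n); a=r@n; a=a if a[2]>0 else -a; print('carrier axis world',a.round(3))
for t in('tray','link'):
    for d in mark_of('top',t)[:2]+mark_of('wrist',t)[:1]: print(t,np.array(d['at']).round(4),round(d['confidence'],2))
c=cam('top'); ms=masks_of('top','tray'); 
for k in ms[:3]:
    P=cloud(c,k['mask']); Z=P[(P[:,2]<.012)]; 
    print('tray',P.mean(0).round(3),cv2.minAreaRect(P[:,:2].astype(np.float32)))
E
```

```text
t 40.9 p [ 0.4635 -0.3044  0.1241] q [-0.55  0.15 -0.37  0.73 -0.05 -3.01] lean 18.4 @ -40.5 x [ 0.73  -0.606  0.316] y [-0.64  -0.768  0.004] F [ 1.   0.2 -2.9] w 0.151 gf 60.5
cap plane in tool z=ax+by+c [ 3.10627048e-02  3.16100641e-03 -3.04588141e+01] 8344
carrier axis world [-0.22   0.184  0.958]
tray [ 0.3097 -0.5552  0.0044] 0.72
tray [ 0.5109 -0.3178  0.003 ] 0.63
link [ 0.5907 -0.3232  0.0046] 0.72
link [ 0.5906 -0.3261  0.0072] 0.65
tray [ 0.548 -0.326  0.016] ((0.4901975393295288, -0.3056827783584595), (0.16775479912757874, 0.3074806332588196), 70.802001953125)
tray [ 0.31  -0.567  0.007] ((0.3107057809829712, -0.5664660334587097), (0.13840392231941223, 0.11698487401008606), 3.7147762775421143)
```

View pics/w5.png

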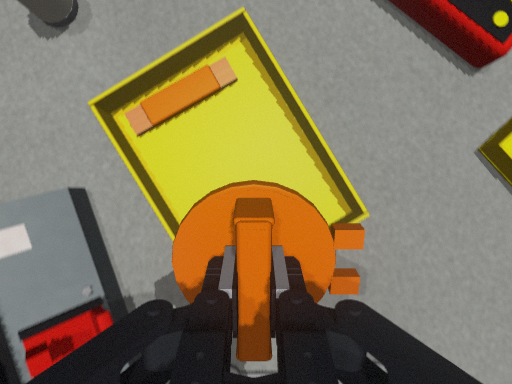

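```bash
python3 -m crank '[{"tx":-0.0015,"ty":-0.0024,"tz":0.019,"turn":0,"fingers":0.1},{"tx":-0.0015,"ty":-0.0024,"tz":0.019,"turn":0,"fingers":0.1},{"tx":-0.0015,"ty":-0.0024,"tz":0.016,"turn":0,"fingers":0.1},{"tx":-0.0015,"ty":-0.0024,"tz":0.0115,"turn":0,"fingers":0.1},{"tx":-0.0006,"ty":0,"tz":0.0019,"turn":0,"fingers":0.1},{"tx":0,"ty":0,"tz":0,"turn":0,"fingers":0.1}]' 40;python3 -m crank '[{"tx":-0.0006,"ty":0,"tz":0.0019,"turn":0,"fingers":0.1},{"tx":-0.0006,"ty":0,"tz":0.0019,"turn":0,"fingers":0.1}]' 25
python3 - <<'E'
from h import *
r,p=st()
E
```

```text
t: 42.0
position: [0.4801, -0.3056, 0.0607]
tcp_rot: [3.138, -0.324, -0.693]
contact_force: [0.5, -0.7, -3.4]
grip_width: 0.154
grip_force: 60.3
t: 42.25
position: [0.4802, -0.3057, 0.0563]
tcp_rot: [3.138, -0.324, -0.693]
contact_force: [-0.5, 0.8, -4.1]
grip_width: 0.149
grip_force: 60.3
t 42.25 p [ 0.4802 -0.3057  0.0563] q [-0.54  0.26 -0.44  0.55 -0.05 -2.99] lean 18.5 @ -40.3 x [ 0.729 -0.606  0.318] y [-0.64  -0.769  0.003] F [-0.5  0.8 -4.1] w 0.149 gf 60.3
```

```bash
python3 -m crank '[{"tx":-0.0006,"ty":0,"tz":0.0019,"turn":0,"fingers":0.1},{"tx":-0.0004,"ty":0,"tz":0.0012,"turn":0,"fingers":0.1},{"tx":0,"ty":0,"tz":0,"turn":0,"fingers":0.1}]' 20;python3 -m crank '[{"tx":-0.0004,"ty":0,"tz":0.0012,"turn":0,"fingers":0.1},{"tx":0,"ty":0,"tz":0,"turn":0,"fingers":0.1}]' 20
```

```text
t: 42.62
position: [0.4799, -0.3055, 0.0525]
tcp_rot: [3.138, -0.323, -0.693]
contact_force: [0.3, 0.4, -3.2]
grip_width: 0.149
grip_force: 60.4
t: 42.88
position: [0.4802, -0.3057, 0.0521]
tcp_rot: [3.138, -0.324, -0.693]
contact_force: [-1.4, 1.5, 2.0]
grip_width: 0.149
grip_force: 61.5
```

```bash
python3 -m crank '[{"tx":0.0045,"ty":0,"tz":0.003,"turn":0,"fingers":0.1},{"tx":0.0045,"ty":0,"tz":0.002,"turn":0,"fingers":0.1},{"tx":0,"ty":0,"tz":0,"turn":0,"fingers":0.1}]' 20;python3 - <<'E'
from h import *
r,p=st()
c=cam('wrist'); im=c['pixels'].astype(int)
org=(im[:,:,0]>120)&(im[:,:,1]>50)&(im[:,:,1]<150)&(im[:,:,2]<60)
Q=(cloud(c,org)-p)@r*1000; Q=Q[(np.hypot(Q[:,0],Q[:,1])<60)&(abs(Q[:,2])<90)]
S=Q[(abs(Q[:,1])>9)&(np.hypot(Q[:,0],Q[:,1])<40)]; S=S[abs(S[:,2]-np.median(S[:,2]))<8]
co=np.linalg.lstsq(np.c_[S[:,:2],np.ones(len(S))],S[:,2],rcond=None)[0]
n=np.array([-co[0],-co[1],1]); n/=np.linalg.norm(n); a=r@n; a=a if a[2]>0 else -a; print('carrier axis world',a.round(3),co)
E
```

```text
t: 43.25
position: [0.4895, -0.3131, 0.0523]
tcp_rot: [3.139, -0.328, -0.693]
contact_force: [-3.7, 2.9, 12.6]
grip_width: 0.155
grip_force: 72.8
t 43.25 p [ 0.4895 -0.3131  0.0523] q [-0.54  0.29 -0.42  0.54 -0.05 -3.  ] lean 18.8 @ -40.2 x [ 0.728 -0.605  0.322] y [-0.64  -0.769  0.002] F [-3.7  2.9 12.6] w 0.155 gf 72.8
carrier axis world [-0.148  0.127  0.981] [ 1.31652218e-01 -4.33587852e-04 -3.04778982e+01]
```

```bash
python3 -m crank '[{"tx":0.0057,"ty":0,"tz":0.0019,"turn":0,"fingers":0.1},{"tx":0.0057,"ty":0,"tz":0.0019,"turn":0,"fingers":0.1},{"tx":0.0057,"ty":0,"tz":0.0019,"turn":0,"fingers":0.1},{"tx":0,"ty":0,"tz":0,"turn":0,"fingers":0.1}]' 20;python3 - <<'E'
from h import *
r,p=st()
c=cam('wrist'); im=c['pixels'].astype(int)
org=(im[:,:,0]>120)&(im[:,:,1]>50)&(im[:,:,1]<150)&(im[:,:,2]<60)
Q=(cloud(c,org)-p)@r*1000; Q=Q[(np.hypot(Q[:,0],Q[:,1])<60)&(abs(Q[:,2])<90)]
S=Q[(abs(Q[:,1])>9)&(np.hypot(Q[:,0],Q[:,1])<40)]; S=S[abs(S[:,2]-np.median(S[:,2]))<8]
co=np.linalg.lstsq(np.c_[S[:,:2],np.ones(len(S))],S[:,2],rcond=None)[0]
n=np.array([-co[0],-co[1],1]); n/=np.linalg.norm(n); a=r@n; a=a if a[2]>0 else -a; print('carrier axis world',a.round(3),co)
E
```

```text
t: 43.8
position: [0.5028, -0.3243, 0.0515]
tcp_rot: [3.139, -0.326, -0.693]
contact_force: [-2.5, 2.4, 8.5]
grip_width: 0.149
grip_force: 68.6
t 43.8 p [ 0.5028 -0.3243  0.0515] q [-0.54  0.32 -0.38  0.56 -0.05 -3.  ] lean 18.7 @ -40.2 x [ 0.729 -0.605  0.32 ] y [-0.64  -0.769  0.003] F [-2.5  2.4  8.5] w 0.149 gf 68.6
carrier axis world [-0.016  0.016  1.   ] [ 3.12823872e-01  3.07127378e-04 -2.88454662e+01]
```

```bash
python3 -m crank '[{"tx":0.001,"ty":0,"tz":0,"turn":0,"fingers":0.13},{"tx":0,"ty":0,"tz":0,"turn":0,"fingers":0.18},{"tx":0,"ty":0,"tz":0,"turn":0,"fingers":0.25},{"tx":0,"ty":0,"tz":0,"turn":0,"fingers":0.36},{"tx":0,"ty":0,"tz":0,"turn":0,"fingers":0.4},{"tx":0,"ty":0,"tz":-0.01,"turn":0,"fingers":0.4},{"tx":0,"ty":0,"tz":-0.02,"turn":0,"fingers":0.4},{"tx":0,"ty":0,"tz":-0.04,"turn":0,"fingers":0.4},{"tx":0,"ty":0,"tz":-0.05,"turn":0,"fingers":0.4},{"tx":0,"ty":0,"tz":-0.05,"turn":0,"fingers":0.4}]' 20;python3 - <<'E'
from h import *
c=cam('scene'); save(c,'s2.png',(150,120,340,290),3.5)
w=cam('wrist'); r,p=Rt(); im=w['pixels'].astype(int)
org=(im[:,:,0]>120)&(im[:,:,1]>50)&(im[:,:,1]<150)&(im[:,:,2]<60)
Q=cloud(w,org); Q=Q[np.hypot(Q[:,0]-.496,Q[:,1]+.318)<.06]
for a,b in((.06,.09),(.095,.12)):
    S=Q[(Q[:,2]>a)&(Q[:,2]<b)]; print(len(S),np.percentile(S,[2,50,98],axis=0).round(4).tolist())
for t in('carrier','cap','link','lock_tab'):
    for d in mark_of('scene',t)[:1]+mark_of('wrist',t)[:1]: print(t,np.array(d['at']).round(4),round(d['confidence'],2))
E
```

```text
t: 45.1
position: [0.4598, -0.2881, 0.2118]
tcp_rot: [3.138, -0.32, -0.693]
contact_force: [0.2, -0.6, 1.1]
grip_width: 0.399
grip_force: 0.0
3929 [[0.4536, -0.353, 0.0769], [0.4889, -0.3136, 0.0785], [0.5278, -0.2772, 0.08]]
1199 [[0.4651, -0.3359, 0.1036], [0.4915, -0.3131, 0.1063], [0.5183, -0.2901, 0.1078]]
carrier [ 0.4928 -0.3166  0.0035] 0.64
carrier [ 0.4911 -0.3169  0.0067] 0.84
cap [ 0.4867 -0.3167  0.0832] 0.7
cap [ 0.4899 -0.3138  0.0783] 0.7
link [ 0.5906 -0.3281  0.0032] 0.52
link [ 0.5907 -0.3267  0.0073] 0.73
lock_tab [ 0.4753 -0.1691  0.0648] 0.64
lock_tab [ 0.4734 -0.1694  0.0622] 0.68
```

View pics/s2.png

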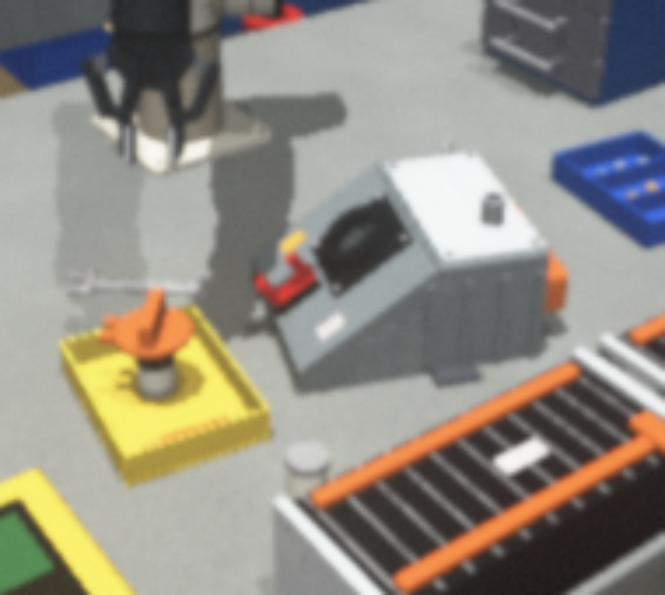

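The scene crop shows the carrier standing upright in the large tray at (155,350), clear of the link. The port at (360,230) is empty, the lock is slid down at (285,280), and the socket is still on the unit's top at (493,208). The gripper is clear of everything, so I'm handing in.

```bash
python3 -c "
from station import order
print(order.hand_in())"
```

```text
the job is handed in; nothing more can be done
None
```

I slid the lock clear of the carrier, pressed, twisted and drew the carrier out, stood it upright in the large yellow tray with the gripper clear, and handed the job in at about 45 s. I saw nothing else disturbed, and no verdict came back.

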